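# Strip down a cured sealant sample from its curing press

### The arm

A 6-joint arm with a two-finger parallel gripper is mounted at the origin on a cart in front of the work surface, level with it; the furniture and walls round the work are solid. World frame = base frame: x ahead of the robot, y to its left, z up, the work surface at z = 0. Lengths are in m, angles in rad, forces in N, time in s.
With the tool pointing down it reaches from about 0.35 to 0.775 m from the base axis. Payload 7.3 kg.
Tool frame: the origin (TCP) lies between the finger pads; the fingertips stand 19 mm ahead of it and the grasp point (between the pads) is the TCP; z points along the fingers, y is the line along which they close (so a half turn about z gives the same grasp; the last joint's range is limited). The gripper opens to 92 mm and grips with 3 to 60 N. Pads are 19 mm wide; open, the fingers measure 130 mm over their backs; the gripper's body (75 mm by 190 mm) begins 47 mm behind the grasp point.
Start: joints at [1.103, 0.342, 1.524, -0, 1.275, -0.146], TCP at [0.166, 0.498, 0.208] pointing down, gripper open.
Joint ranges: [-2.53, 2.53], [-0.77, 2.02], [0.04, 2.7], [-1, 4.14], [0.28, 2.66], [-3.11, 3.11]. Speed limits (rad/s): [2.57, 2.57, 3.14, 3.14, 3.14, 3.14].

### API

Orientations are given as a rotation vector (axis times angle).
In Python, from plant import robot gives the robot as it stands. The module is installed in compiled form; this text tells all that it offers.
- The arm moves only by the shell command python3 -m inch 'ROWS'. ROWS is JSON, a list of rows, each a list of 3 entries, a list of its own where there are three numbers: the shift along the tool's x, y, z in m, then the turn, a rotation vector about the tool's x, y, z in rad, then the opening, from -1 (shut) to 1 (fully open), so that 0 is half open. In form: [[[dx, dy, dz], [wx, wy, wz], fingers], ...]. A call has 1 to 20 rows; each row shifts and turns the commanded pose from where the row before left it, along the tool's axes as they then stand; what a row does not reach is not made up. A row lasts 1/12 s, in which the tool goes at most 41.7 mm and 7.16 degrees, less where a joint would pass 70% of its speed; a pose out of reach is approached as far as the arm can. A call with a gripper value outside its range is refused whole. The fingers move at their own pace and stop on an object; the grip force is fixed at half the most. Time passes only in rows, so rows that do not move let the fingers close. It gives the time, the measured TCP pose, the force, the opening and the grip force at its end, in the units of the state.
- robot.get_obs(): the state, without advancing time (a new reading comes with each control period).
- robot.grab_frame(name): name is "scene" or "top" or "wrist"; returns (picture, depth): 400x640x3 uint8, red, green, blue; 400x640 float32, m along the optical axis (not along the pixel's ray), 0 where there is no reading.
- robot.camera_info(name): a dict with "fovy" (degrees; the focal length in pixels is half the picture's height over the tangent of half this angle, whatever the lens; pixels are square), "cx", "cy" (the principal point, pixels), "R" (3x3) and "t" (3): a world point X has camera coordinates R X + t. Camera axes: x right, y down, z forward; pixel columns grow to the right and rows downward; lengths in m; the calibration is good to about 2 mm. A picture is of the moment at which its call begins: read the wrist's pose just before it. camera_info takes no time and is no camera call; for the wrist camera it gives the pose at the moment of the call.
- robot.sign_off(): hands the job in; it is judged then, once.
The state is a dict: "t": time; "joints": joint angles; "qd": joint speeds; "joint_torque": joint torques, N m; "eef_pos": TCP position; "orientation": TCP orientation; "ft_force": force on the tool from outside, world axes, zero at the start; "wrist_torque": the same for the moment, N m; "opening": opening from 0.0 (shut) to 1.0 (fully open); "grip_force": force on a finger pad.
Only numpy, scipy, OpenCV 4.12 (cv2) and the standard library are available. Lean on these libraries where they do the work, as an engineer would, in place of code of your own. Each camera call takes 0.05 s, during which the arm holds its last target. There are 200 camera calls.

### The job

The sealant sample has cured: strip the stack on the steel press from the top down, one piece at a time, and put each on its own place before you take the next. Set the brass weight in the grey dish, the white block across the two green rails with its foot hanging between them, the blue frame over both pins of the wooden stand, and lay the coupon flat in the two black saddles, sealant side up. Lower the heavy weight gently: do not let it drop into its dish or tip over.

Things in the scene. Friction and masses are not known exactly. Their poses are not given: they have to be found in the camera images.
- weight: Brass cylinder weight, 40 mm diameter, 36 mm high, with a neck and on top a grip knob of 26 mm diameter, from 44 to 56 mm above the underside. 0.3 to 0.48 kg. Origin: centre of the underside, z up. Top piece of the stack, standing on the white block; underside 54 mm above the worktop. Round: its yaw means nothing.
- press_block: White plastic block: slab 60 (x) x 44 (y) mm, 16 mm thick, from z = 6 to 22 mm; below it a foot 16 (x) x 30 (y) mm, 6 mm deep, that enters the frame's window. 0.1 kg. Origin: centre of the foot's underside, z up, at first 32 mm above the worktop; the slab rests on the blue frame. Grip across the 44 mm width (y), on the slab.
- gap_frame: Blue plastic frame: flat plate 146 (x) x 56 (y) x 10 mm with a 26 x 40 mm window and an 18 mm hole at each end, at x = -58 and +58 mm. 0.09 kg. Origin: centre of the underside, z up, at first 28 mm above the worktop, on the coupon and the pin shoulders of the press; the press's pins pass through the holes and end 12 mm above it. Grip across the 56 mm width (y).
- coupon: Red-brown primed steel coupon, 30 (x) x 100 (y) mm, 4 mm thick, with a low white oval patch of sealant on its upper face. 45 g. Origin: centre of the underside, z up out of the sealant side, at first 24 mm above the worktop on the press's anvil. Bottom piece of the stack; its ends show beyond the frame. Grip across the 30 mm width (x).
- press: Fixed steel press under the stack: bed 168 (x) x 126 (y) mm, top at 12 mm. Along y an anvil 26 mm wide, top at 24 mm, carries the coupon between end stops 5 mm thick (y = +-55 mm, top at 31). Guide pins of 8 mm at x = +-58 mm, tips at 50 mm, with 26 mm shoulders up to 28 mm. Origin: centre of the underside, on the worktop. The stack's pieces share its axes to 2 degrees.
- weight_dish: Fixed round grey dish with a black rubber floor, place of the weight: outer diameter 88 mm, recess 60 mm diameter, floor at 6 mm, rim at 14 mm. Origin: centre of the underside, on the worktop.
- block_rails: Fixed stand, place of the white block: dark plate 92 (x) x 74 (y) mm with two green rails along y, 62 mm long, 12 mm wide, at x = +-21 mm (30 mm apart inside), tops at 26 mm. The block lies across both, its x along the stand's x (either way round), its foot hanging between them, 20 mm above the worktop. Origin: centre of the underside, on the worktop.
- frame_stand: Fixed wooden bar, place of the blue frame: 158 (x) x 40 (y) mm, top at 16 mm, with two steel pins with tapered tips, 8 mm diameter, at x = +-58 mm, tips at 38 mm. The frame lies flat on the bar, x along x (either way round), a pin through each hole. Origin: centre of the underside, on the worktop.
- coupon_saddle: Fixed black stand, place of the coupon: base 66 (x) x 104 (y) x 6 mm; two cross bars at y = +-34 mm (14 mm wide), each with an orange strip on its bed at 20 mm and ears at its ends (inner faces at x = +-23 mm, tops at 30 mm). The coupon lies on both beds between the ears, its length along y (either way round). Origin: centre of the underside, on the worktop.
There are look-alikes about, which are no part of the job. What is meant by the press_block is not purple, and is the larger of those in its own colour.

How it is judged:
On the way, in this order (a step that is already met when the one before it is completed fails the run):
1. the weight stands released in its dish; block, frame and coupon are still on the press (horizontal distance between weight and weight_dish below 0.012 m and z of weight in the frame of weight_dish between 0.003 and 0.009 m and angle between weight's own z axis and vertical below 0.08 rad and linear speed of weight below 0.02 m/s and contact force between the fingers and weight below 0.1 N and horizontal distance between each of press_block, gap_frame, coupon and press below 0.03 m and z of each of press_block, gap_frame, coupon in the frame of press above 0.02 m), for 0.2 s.
2. the white press block hangs on its green rails, released; frame and coupon are still on the press (horizontal distance between press_block and block_rails below 0.012 m and z of press_block in the frame of block_rails between 0.017 and 0.023 m and angle between press_block's own z axis and vertical below 0.08 rad and linear speed of press_block below 0.02 m/s and contact force between the fingers and press_block below 0.1 N and angle between the x axis of press_block and the x axis of block_rails, either way round below 0.25 rad and horizontal distance between each of gap_frame, coupon and press below 0.03 m and z of each of gap_frame, coupon in the frame of press above 0.02 m), for 0.2 s.
3. the gap frame lies over both pins of the wooden stand, released; the coupon is still on the press (horizontal distance between gap_frame and frame_stand below 0.009 m and z of gap_frame in the frame of frame_stand between 0.013 and 0.019 m and angle between gap_frame's own z axis and vertical below 0.08 rad and linear speed of gap_frame below 0.02 m/s and contact force between the fingers and gap_frame below 0.1 N and angle between the x axis of gap_frame and the x axis of frame_stand, either way round below 0.12 rad and horizontal distance between coupon and press below 0.03 m and z of coupon in the frame of press above 0.02 m), for 0.2 s.
4. the coupon lies in both saddles, released (horizontal distance between coupon and coupon_saddle below 0.014 m and z of coupon in the frame of coupon_saddle between 0.017 and 0.023 m and angle between coupon's own z axis and vertical below 0.08 rad and linear speed of coupon below 0.02 m/s and contact force between the fingers and coupon below 0.1 N and angle between the x axis of coupon and the x axis of coupon_saddle, either way round below 0.2 rad), for 0.2 s.
At the end, for the whole second after the job is handed in: All released and at rest, flat and upright: weight on the dish's floor (12 mm from its centre), block on both rails (12 mm, 0.25 rad), frame on the bar, a pin through each hole (9 mm, 0.12 rad), coupon on both saddles, sealant up (14 mm, 0.2 rad); heights within 3 mm, tilts under 0.08 rad (all of step 4 and horizontal distance between weight and weight_dish below 0.012 m and z of weight in the frame of weight_dish between 0.003 and 0.009 m and angle between each of weight, press_block, gap_frame's own z axis and vertical below 0.08 rad and linear speed of each of weight, press_block, gap_frame below 0.02 m/s and contact force between the fingers and weight below 0.1 N and horizontal distance between press_block and block_rails below 0.012 m and z of press_block in the frame of block_rails between 0.017 and 0.023 m and contact force between the fingers and press_block below 0.1 N and angle between the x axis of press_block and the x axis of block_rails, either way round below 0.25 rad and horizontal distance between gap_frame and frame_stand below 0.009 m and z of gap_frame in the frame of frame_stand between 0.013 and 0.019 m and contact force between the fingers and gap_frame below 0.1 N and angle between the x axis of gap_frame and the x axis of frame_stand, either way round below 0.12 rad); the robot touches nothing.
It fails at once if the weight is dropped: it moves at over 0.5 m/s (a fall of about 13 mm) out of the fingers (linear speed of weight above 0.5 m/s and contact force between the fingers and weight below 0.1 N).
It fails at once if the weight is tipped over (angle between weight's own z axis and vertical above 0.6 rad).
It also fails if it takes over 128 s, if anything falls off the work surface, if the arm or the gripper's body presses on something with over 40 N, if the wrist force passes 120 N, or if a joint passes its speed limit or range.

## Working session

There is one attempt and no reset: what is moved stays moved. The work goes in short steps, Python scripts to look and compute and a shell command to move; the robot and the scene stay as the last step left them, time stands still between calls to the robot, and variables do not carry over. Pictures are saved under pics/ and viewed, at most 14 in all, crops included, and the job is handed in when it is done.

```bash
mkdir -p pics; cat > h.py <<'E'
import numpy as np, cv2
from plant import robot
from scipy.spatial.transform import Rotation as Rn
def grab(n,name=None):
    ci=robot.camera_info(n); im,d=robot.grab_frame(n)
    if name: cv2.imwrite('pics/'+name+'.png',im[:,:,::-1])
    np.savez('last_'+n+'.npz',im=im,d=d,R=ci['R'],t=ci['t'],f=200/np.tan(np.radians(ci['fovy'])/2),cx=ci['cx'],cy=ci['cy'])
def cloud(n):
    z=np.load('last_'+n+'.npz'); d=z['d']; v,u=np.mgrid[:400,:640]
    c=np.stack([(u-z['cx'])/z['f']*d,(v-z['cy'])/z['f']*d,d],-1)
    w=(c-z['t'])@z['R']; w[d==0]=np.nan
    return z['im'],w
def px(n,u,v,h):
    z=np.load('last_'+n+'.npz'); r=np.array([(u-z['cx'])/z['f'],(v-z['cy'])/z['f'],1])@z['R']; o=-z['t']@z['R']
    return o+r*(h-o[2])/r[2]
E
python3 - <<'E'
from h import *
grab('top','top0'); grab('scene','scene0')
o=robot.get_obs(); print(o['eef_pos'],o['orientation'],o['opening'],o['t'])
for n in('top','scene','wrist'):
    c=robot.camera_info(n); print(n,c['fovy'],c['cx'],c['cy'],np.round(-np.array(c['t'])@np.array(c['R']),3))
E
```

```text
[0.16583239 0.49770439 0.20751426] [-5.03257431e-01 -3.10058458e+00  2.09570107e-03] 0.999511791884974 0.1
top 49.82542115986563 315.97551554522744 204.16148634182971 [0.396 0.005 1.082]
scene 54.417299462577056 318.07396867280727 209.94327054149574 [ 0.009 -0.401  0.62 ]
wrist 68.53477144554803 315.1983528731579 198.52287374334537 [0.096 0.523 0.384]
```

View pics/top0.png

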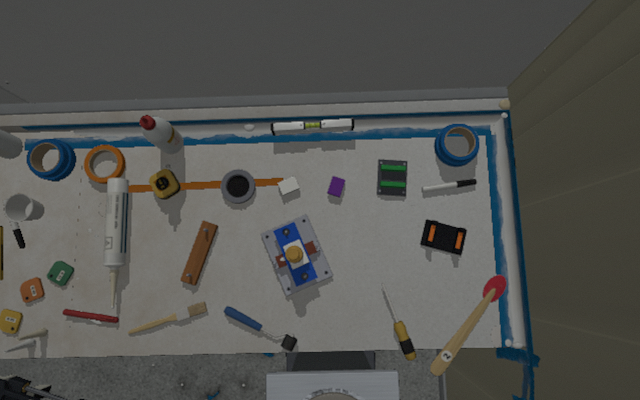

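View pics/scene0.png

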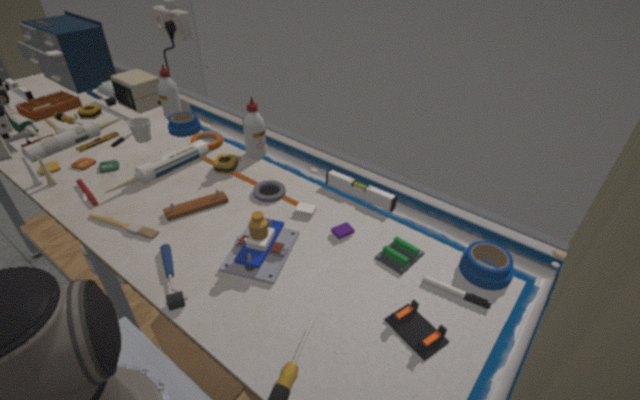

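The top view shows the stack at (296,255), the dish at (239,186), the rails at (392,178), the wooden stand at (200,252) and the saddle at (444,237). I'll measure them from colour and depth.

```bash
python3 - <<'E'
from h import *
im,w=cloud('top')
hsv=cv2.cvtColor(im,cv2.COLOR_RGB2HSV)
def rep(n,box,mask,h):
    u0,v0,u1,v1=box; m=np.zeros(mask.shape,bool); m[v0:v1,u0:u1]=mask[v0:v1,u0:u1]
    ys,xs=np.nonzero(m)
    (c,s,a)=cv2.minAreaRect(np.c_[xs,ys].astype(np.float32))
    B=cv2.boxPoints((c,s,a)); P=np.array([px('top',*b,h)[:2] for b in B]); e=P[1]-P[0];e2=P[2]-P[1]
    print(n,len(xs),'px',np.round(c,1),'cen',np.round(P.mean(0),4),'sizes',np.round([np.linalg.norm(e),np.linalg.norm(e2)],3),'ang',np.round(np.degrees([np.arctan2(e[1],e[0]),np.arctan2(e2[1],e2[0])]),1),'z',np.round(np.nanmedian(w[m][:,2]),3))
z=w[:,:,2];H,S,V=cv2.split(hsv)
rep('rails green',(370,150,415,205),(H>40)&(H<85)&(S>100),.026)
rep('rails plate',(370,150,415,205),z>.003,.006)
rep('saddle orange',(415,210,475,262),(H<20)&(S>150),.020)
rep('saddle all',(415,210,475,262),(V<110),.006)
rep('stand',(175,215,225,290),(z>.009)&(z<.022),.016)
rep('dish',(215,160,262,210),z>.007,.014)
rep('press',(250,205,345,305),(z>.006),.012)
rep('frame',(250,205,345,305),(H>105)&(H<130)&(S>130),.038)
rep('weight',(270,230,320,275),(z>.085),.110)
rep('slab',(270,230,320,285),(z>.048)&(z<.06),.054)
rep('pins', (250,205,345,305),(z>.06),.05)
print(robot.camera_info('wrist'))
E
```

```text
rails green 315 px [393.  176.1] cen [ 0.6212 -0.1693] sizes [0.058 0.063] ang [ -6.1 -95.3] z 0.024
rails plate 1009 px [392. 177.] cen [ 0.6236 -0.17  ] sizes [0.112 0.14 ] ang [-91.9 176.5] z 0.006
saddle orange 186 px [445.1 236.2] cen [ 0.4682 -0.2894] sizes [0.043 0.082] ang [ -18.5 -107. ] z 0.02
saddle all 1291 px [441.9 242.8] cen [ 0.4533 -0.2842] sizes [0.103 0.108] ang [ -16.4 -104.9] z 0.005
stand 1010 px [198.1 252.9] cen [0.445  0.3196] sizes [0.158 0.041] ang [ -20.1 -111.9] z 0.015
dish 613 px [237.3 186.3] cen [0.6099 0.2231] sizes [0.086 0.087] ang [ -45.3 -136.5] z 0.013
press 3432 px [299.3 250.2] cen [0.4456 0.0695] sizes [0.156 0.206] ang [ -67.8 -158.1] z 0.016
frame 792 px [295.  253.8] cen [0.4352 0.0783] sizes [0.056 0.145] ang [ -68.9 -158.6] z 0.038
weight 237 px [293. 254.] cen [0.4317 0.0776] sizes [0.036 0.036] ang [-91.6 178.8] z 0.093
slab 233 px [294.8 253.4] cen [0.4355 0.0776] sizes [0.044 0.116] ang [ -67.6 -157.2] z 0.054
pins 246 px [293.5 254. ] cen [0.4338 0.0809] sizes [0.041 0.038] ang [-91.6 178.8] z 0.092
{'fovy': 68.53477144554803, 'cx': 315.1983528731579, 'cy': 198.52287374334537, 'R': array([[ 0.31751477,  0.94825041, -0.00235034],
       [ 0.91124425, -0.30443595,  0.27740342],
       [ 0.26233238, -0.09022142, -0.96075065]]), 't': array([-0.52508882, -0.03457782,  0.39094664])}
```

```bash
cat >> h.py <<'E'
def go(tx,ty,tz,yaw=None,mx=.03):
    o=robot.get_obs(); R=Rn.from_rotvec(o['orientation']).as_matrix(); d=np.array([tx,ty,tz])-o['eef_pos']; s=R.T@d
    cy=np.degrees(np.arctan2(R[1,1],R[0,1])); n=int(np.ceil(np.linalg.norm(s)/mx))
    print('shift mm',np.round(s*1000,1),'rows',n,'per row',np.round(s/max(n,1),4),'yaw now',round(cy,2),'tilt',np.round(np.degrees(np.arccos(-R[2,2])),2))
    if yaw is not None: print('turn wz rad',round(-np.radians((yaw-cy+180)%360-180),4))
E
python3 -c "
from h import *
go(.445,.32,.21)"
```

```text
shift mm [-321.   -80.3   -2.4] rows 12 per row [-0.0268 -0.0067 -0.0002] yaw now 71.56 tilt 0.08
```

```bash
r='[-0.0268,-0.0067,0],[0,0,0],1'; python3 -m inch '[[[-0.0268,-0.0067,0],[0,0,0],1],[[-0.0268,-0.0067,0],[0,0,0],1],[[-0.0268,-0.0067,0],[0,0,0],1],[[-0.0268,-0.0067,0],[0,0,0],1],[[-0.0268,-0.0067,0],[0,0,0],1],[[-0.0268,-0.0067,0],[0,0,0],1],[[-0.0268,-0.0067,0],[0,0,0],1],[[-0.0268,-0.0067,0],[0,0,0],1],[[-0.0268,-0.0067,0],[0,0,0],1],[[-0.0268,-0.0067,0],[0,0,0],1],[[-0.0268,-0.0067,0],[0,0,0],1],[[-0.0268,-0.0067,0],[0,0,0],1],[[0,0,0],[0,0,0],1],[[0,0,0],[0,0,0],1]]'
python3 - <<'E'
from h import *
grab('wrist','w_stand'); im,w=cloud('wrist'); print(np.nanmax(w[...,2]),np.round(w[200,320],3))
import shutil; shutil.copy('last_wrist.npz','stand.npz')
go(.61,.223,.21)
E
```

```text
t: 1.27
eef_pos: [0.4463, 0.3192, 0.2075]
orientation: [-0.507, -3.099, 0.001]
ft_force: [-0.5, -0.7, 1.8]
opening: 1.0
grip_force: 0.0
0.34520938434942494 [0.48  0.315 0.016]
shift mm [-186.8  -39.6   -2.6] rows 7 per row [-0.0267 -0.0057 -0.0004] yaw now 71.5 tilt 0.08
```

View pics/w_stand.png

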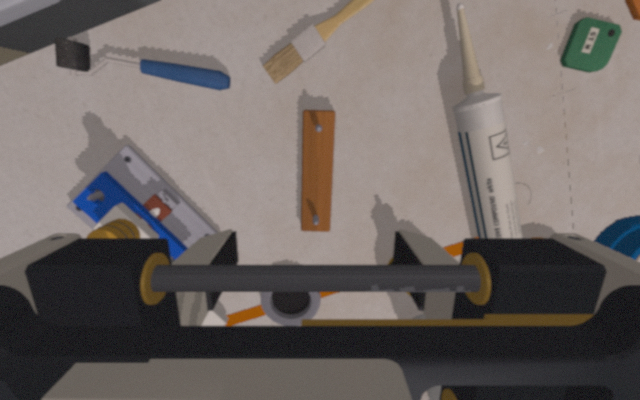

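The wooden stand lies fully in view at (318,170), with pins at (319,125) and (314,218). The dish is next.

```bash
python3 -m inch '[[[-0.0267,-0.0057,0],[0,0,0],1],[[-0.0267,-0.0057,0],[0,0,0],1],[[-0.0267,-0.0057,0],[0,0,0],1],[[-0.0267,-0.0057,0],[0,0,0],1],[[-0.0267,-0.0057,0],[0,0,0],1],[[-0.0267,-0.0057,0],[0,0,0],1],[[-0.0267,-0.0057,0],[0,0,0],1],[[0,0,0],[0,0,0],1],[[0,0,0],[0,0,0],1]]'
python3 - <<'E'
from h import *
grab('wrist')
import shutil; shutil.copy('last_wrist.npz','dish.npz')
go(.62,-.17,.21)
E
```

```text
t: 2.07
eef_pos: [0.6101, 0.2234, 0.2073]
orientation: [-0.504, -3.099, 0.0]
ft_force: [1.3, -0.2, 0.3]
opening: 1.002
grip_force: 0.0
shift mm [-134.5 -370.5   -2.5] rows 14 per row [-0.0096 -0.0265 -0.0002] yaw now 71.6 tilt 0.09
```

```bash
python3 -m inch '[[[-0.0096,-0.0265,0],[0,0,0],1],[[-0.0096,-0.0265,0],[0,0,0],1],[[-0.0096,-0.0265,0],[0,0,0],1],[[-0.0096,-0.0265,0],[0,0,0],1],[[-0.0096,-0.0265,0],[0,0,0],1],[[-0.0096,-0.0265,0],[0,0,0],1],[[-0.0096,-0.0265,0],[0,0,0],1],[[-0.0096,-0.0265,0],[0,0,0],1],[[-0.0096,-0.0265,0],[0,0,0],1],[[-0.0096,-0.0265,0],[0,0,0],1],[[-0.0096,-0.0265,0],[0,0,0],1],[[-0.0096,-0.0265,0],[0,0,0],1],[[-0.0096,-0.0265,0],[0,0,0],1],[[-0.0096,-0.0265,0],[0,0,0],1],[[0,0,0],[0,0,0],1],[[0,0,0],[0,0,0],1]]'
python3 - <<'E'
from h import *
grab('wrist')
import shutil; shutil.copy('last_wrist.npz','rails.npz')
go(.46,-.287,.21)
E
```

```text
t: 3.45
eef_pos: [0.6201, -0.1707, 0.2081]
orientation: [-0.504, -3.1, -0.001]
ft_force: [0.3, 0.3, 0.1]
opening: 0.993
grip_force: 0.0
shift mm [ 115.  -161.9   -1.9] rows 7 per row [ 0.0164 -0.0231 -0.0003] yaw now 71.6 tilt 0.06
```

```bash
python3 -m inch '[[[0.0164,-0.0231,0],[0,0,0],1],[[0.0164,-0.0231,0],[0,0,0],1],[[0.0164,-0.0231,0],[0,0,0],1],[[0.0164,-0.0231,0],[0,0,0],1],[[0.0164,-0.0231,0],[0,0,0],1],[[0.0164,-0.0231,0],[0,0,0],1],[[0.0164,-0.0231,0],[0,0,0],1],[[0,0,0],[0,0,0],1],[[0,0,0],[0,0,0],1]]'
python3 - <<'E'
from h import *
grab('wrist')
import shutil; shutil.copy('last_wrist.npz','saddle.npz')
go(.434,.078,.21,111)
a=[cv2.resize(np.load(n+'.npz')['im'],(400,250)) for n in('dish','rails','saddle')]
cv2.imwrite('pics/tour.png',np.vstack([np.hstack(a[:2]),np.hstack([a[2],a[2]*0])])[:,:,::-1])
E
```

```text
t: 4.25
eef_pos: [0.4603, -0.2872, 0.2087]
orientation: [0.503, 3.1, 0.001]
ft_force: [0.7, 0.4, -0.3]
opening: 1.0
grip_force: 0.0
shift mm [140.7 337.8  -1.3] rows 13 per row [ 0.0108  0.026  -0.0001] yaw now 71.62 tilt 0.06
turn wz rad -0.6874
```

View pics/tour.png

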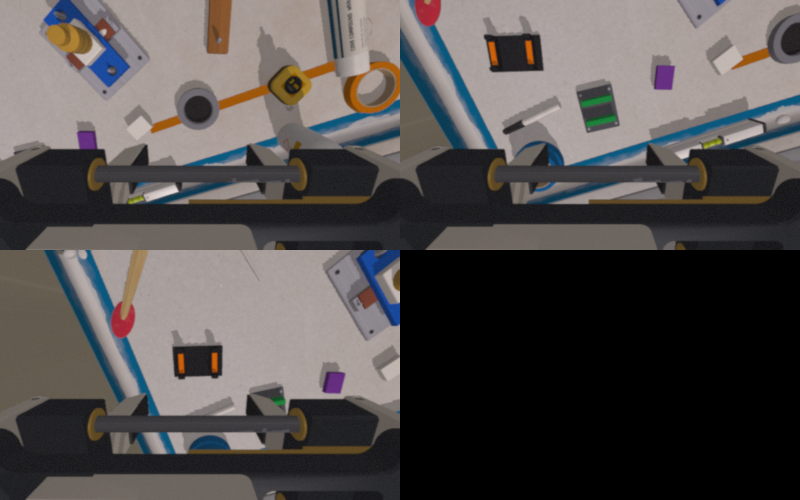

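Dish at full-frame pixel (315,170), rails at (318,172), saddle at (317,178): all clear in view. Next I move over the stack with the turn and measure.

```bash
python3 -m inch '[[[0.0108,0.026,0],[0,0,0],1],[[0.0108,0.026,0],[0,0,0],1],[[0.0108,0.026,0],[0,0,0],1],[[0.0108,0.026,0],[0,0,0],1],[[0.0108,0.026,0],[0,0,0],1],[[0.0108,0.026,0],[0,0,0],1],[[0.0108,0.026,0],[0,0,0],1],[[0.0108,0.026,0],[0,0,0],1],[[0.0108,0.026,0],[0,0,0],1],[[0.0108,0.026,0],[0,0,0],1],[[0.0108,0.026,0],[0,0,0],1],[[0.0108,0.026,0],[0,0,0],1],[[0.0108,0.026,0],[0,0,0],1],[[0,0,0],[0,0,-0.1146],1],[[0,0,0],[0,0,-0.1146],1],[[0,0,0],[0,0,-0.1146],1],[[0,0,0],[0,0,-0.1146],1],[[0,0,0],[0,0,-0.1146],1],[[0,0,0],[0,0,-0.1146],1]]'
python3 -m inch '[[[0,0,0],[0,0,0],1],[[0,0,0],[0,0,0],1]]'
python3 - <<'E'
from h import *
import shutil
grab('wrist','w_stack'); shutil.copy('last_wrist.npz','stack.npz')
def rep(f,n,win,fn,h):
    shutil.copy(f+'.npz','last_q.npz'); im,w=cloud('q'); H,S,V=cv2.split(cv2.cvtColor(im,cv2.COLOR_RGB2HSV))
    x,y,r=win
    m=(np.hypot(w[...,0]-x,w[...,1]-y)<r)&fn(H.astype(int),S.astype(int),V.astype(int),w[...,2],im)
    m[245:]=False
    m=cv2.morphologyEx(m.astype(np.uint8),cv2.MORPH_OPEN,np.ones((3,3)))
    k,lab,st,_=cv2.connectedComponentsWithStats(m)
    m=np.isin(lab,[i for i in range(1,k) if st[i,4]>60])
    ys,xs=np.nonzero(m)
    P=np.array([px('q',a,b,h)[:2] for a,b in zip(xs,ys)],np.float32)*1000
    c,s,a=cv2.minAreaRect(P)
    print(n,len(xs),'cen',np.round(c,1),'mean',np.round(P.mean(0),1),'size',np.round(s,1),'ang of first',round(a,1),'z',np.round(np.nanmedian(w[m][:,2])*1000,1))
rep('stand','wood',(.445,.32,.12),lambda H,S,V,z,im:(z>.009)&(z<.02)&(S>90),.016)
rep('dish','dish',(.61,.223,.07),lambda H,S,V,z,im:(z>.0105),.014)
rep('dish','recess',(.61,.223,.036),lambda H,S,V,z,im:(z<.0085),.006)
rep('rails','green',(.62,-.17,.08),lambda H,S,V,z,im:(H>40)&(H<85)&(S>90),.026)
rep('rails','plate',(.62,-.17,.08),lambda H,S,V,z,im:(z>.003)&(z<.015),.006)
rep('saddle','orange',(.46,-.287,.09),lambda H,S,V,z,im:(H<20)&(S>150),.020)
rep('saddle','all',(.46,-.287,.09),lambda H,S,V,z,im:(V<80)&(z>.003)&(z<.009),.006)
rep('stack','knob',(.434,.078,.05),lambda H,S,V,z,im:(z>.103),.110)
rep('stack','slab',(.434,.078,.06),lambda H,S,V,z,im:(z>.049)&(z<.059),.054)
rep('stack','frame',(.434,.078,.1),lambda H,S,V,z,im:(H>105)&(H<130)&(S>130),.038)
rep('stack','press',(.434,.078,.14),lambda H,S,V,z,im:(z>.009)&(z<.015),.012)
rep('stack','coupon',(.434,.078,.08),lambda H,S,V,z,im:((H<12)|(H>170))&(S>80)&(z>.02)&(z<.035),.028)
E
```

```text
t: 5.88
eef_pos: [0.434, 0.0786, 0.2082]
orientation: [-0.585, 3.086, 0.001]
ft_force: [0.6, 0.2, 0.9]
opening: 0.998
grip_force: 0.0
t: 6.05
eef_pos: [0.434, 0.078, 0.2082]
orientation: [-0.57, 3.089, 0.001]
ft_force: [-0.7, -0.2, -0.6]
opening: 1.001
grip_force: 0.0
wood 3535 cen [445.7 322. ] mean [441.1 323.7] size [ 38.6 155.3] ang of first 69.6 z 15.9
dish 3436 cen [634.4 209.6] mean [647.  207.8] size [524.2 139.2] ang of first 71.5 z 14.9
recess 1594 cen [613. 225.] mean [612.7 225.5] size [59.1 57.2] ang of first 71.5 z 6.3
green 1154 cen [ 622.3 -167.7] mean [ 622.2 -167.4] size [62.  56.2] ang of first 84.5 z 25.5
plate 2766 cen [ 623.1 -167.5] mean [ 620.1 -166.6] size [73.5 91.6] ang of first 84.6 z 5.9
orange 684 cen [ 468.1 -287.7] mean [ 467.8 -287.3] size [81.5 41.8] ang of first 72.7 z 20.3
all 2547 cen [ 467.2 -287.8] mean [ 466.7 -287.2] size [101.   64.1] ang of first 73.2 z 6.0
knob 908 cen [453.   83.8] mean [451.8  80.3] size [ 67.6 192.6] ang of first 20.9 z 111.0
slab 661 cen [433.8  77.1] mean [421.1  68.1] size [59.8 43.2] ang of first 21.8 z 54.3
frame 2713 cen [435.4  80.4] mean [428.8  79.1] size [144.3  54.5] ang of first 21.8 z 38.3
press 5685 cen [434.3  79.2] mean [422.6  74.1] size [166.1 124.9] ang of first 21.8 z 11.8
coupon 639 cen [434.5  79.1] mean [435.7  75.5] size [29.  98.3] ang of first 20.8 z 28.4
```

View pics/w_stack.png

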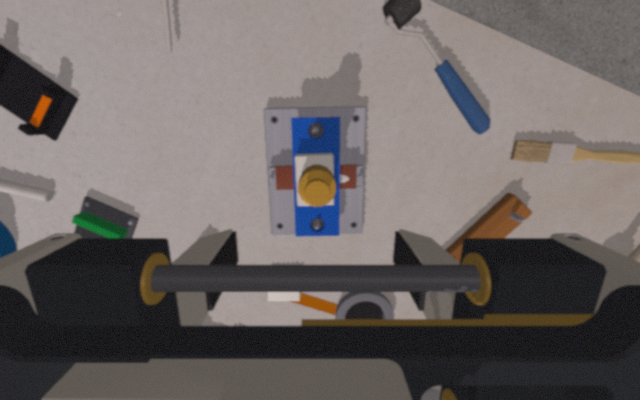

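The wrist view shows the brass weight at (317,183) on the white slab, with the frame and coupon ends visible below. The measured sizes match, so next I locate the knob precisely.

```bash
python3 - <<'E'
from h import *
im,w=cloud('wrist'); z=w[...,2]
H,S,V=cv2.split(cv2.cvtColor(im,cv2.COLOR_RGB2HSV))
m=(np.hypot(w[...,0]-.434,w[...,1]-.078)<.035)&(z>.106)&(z<.114)&(S>90)
m[235:]=0
ys,xs=np.nonzero(m); print(len(xs),xs.min(),xs.max(),ys.min(),ys.max())
P=np.array([px('wrist',a,b,.110)[:2] for a,b in zip(xs,ys)],np.float32)*1000
(c,r)=cv2.minEnclosingCircle(P); print(c,r,P.mean(0))
go(c[0]/1000,c[1]/1000,.086)
E
```

```text
551 304 330 180 205
(432.78662109375, 79.91766357421875) 13.090886116027832 [432.7084  79.8732]
shift mm [  0.5   2.5 122.2] rows 5 per row [0.0001 0.0005 0.0244] yaw now 110.86 tilt 0.02
```

```bash
python3 -m inch '[[[0,0.0025,0.022],[0,0,0],1],[[0,0,0.025],[0,0,0],0.6],[[0,0,0.025],[0,0,0],0.6],[[0,0,0.025],[0,0,0],0.6],[[0,0,0.015],[0,0,0],0.6],[[0,0,0.010],[0,0,0],0.6],[[0,0,0],[0,0,0],0.2],[[0,0,0],[0,0,0],0.05],[[0,0,0],[0,0,0],-0.05],[[0,0,0],[0,0,0],-0.15],[[0,0,0],[0,0,0],-0.3],[[0,0,0],[0,0,0],-1],[[0,0,0],[0,0,0],-1],[[0,0,0],[0,0,0],-1],[[0,0,0],[0,0,0],-1]]'
```

```text
t: 7.35
eef_pos: [0.4334, 0.0792, 0.0863]
orientation: [-0.571, 3.089, 0.001]
ft_force: [-0.6, 1.6, 1.7]
opening: 0.263
grip_force: 30.0
```

```bash
python3 - <<'E'
from h import *
grab('wrist'); grab('scene')
a=np.load('last_wrist.npz')['im']; b=np.load('last_scene.npz')['im'][170:310,180:340]
cv2.imwrite('pics/g1.png',np.hstack([cv2.resize(a[100:380,120:520],(400,280)),cv2.resize(b,(320,280))])[:,:,::-1])
print(robot.get_obs()['ft_force'],robot.get_obs()['opening'])
E
```

```text
[0.44457964 0.47320648 2.42088404] 0.2600622242235323
```

View pics/g1.png

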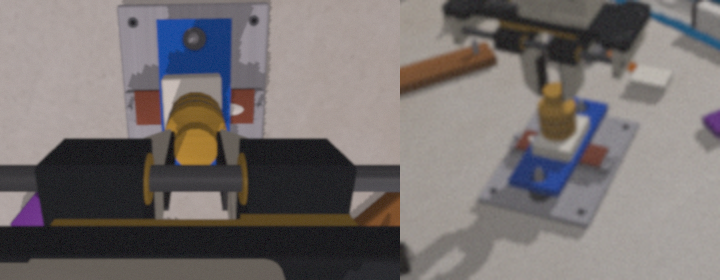

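```bash
python3 - <<'E'
from h import *
for n in('wrist','scene'):
    im,w=cloud(n); z=w[...,2]
    H,S,V=cv2.split(cv2.cvtColor(im,cv2.COLOR_RGB2HSV))
    g=(np.hypot(w[...,0]-.434,w[...,1]-.078)<.08)&(H>12)&(H<30)&(S>110)
    print(n,g.sum(),np.nanmax(z[g]))
    for a,b in((.05,.06),(.06,.07),(.07,.08),(.08,.09),(.09,.1),(.1,.106),(.106,.114),(.114,.13),(.13,.17)):
        m=g&(z>a)&(z<b); print(a,m.sum(),np.round(w[m].mean(0),4),np.round([w[m][:,0].min() if m.any() else 0,w[m][:,0].max() if m.any() else 0],3))
o=np.load('last_scene.npz'); b=o['im'][130:330,150:380]
cv2.imwrite('pics/g2.png',cv2.resize(b,(690,600),interpolation=cv2.INTER_CUBIC)[:,:,::-1])
E
```

```text
wrist 6470 0.20489371011870128
0.05 15 [0.4154 0.073  0.0593] [0.414 0.419]
0.06 135 [0.4165 0.0739 0.0658] [0.413 0.427]
0.07 161 [0.4166 0.0742 0.0751] [0.413 0.427]
0.08 305 [0.4179 0.074  0.0862] [0.413 0.436]
0.09 864 [0.4226 0.0759 0.0914] [0.414 0.438]
0.1 153 [0.4233 0.0766 0.1031] [0.418 0.434]
0.106 1452 [0.4314 0.0791 0.1103] [0.42  0.445]
0.114 20 [0.4322 0.0744 0.1171] [0.428 0.439]
0.13 0 [nan nan nan] [0 0]
scene 403 0.21665383579686529
0.05 1 [0.4151 0.0792 0.0575] [0.415 0.415]
0.06 38 [0.4203 0.0676 0.0648] [0.413 0.436]
0.07 55 [0.4215 0.0671 0.0748] [0.413 0.436]
0.08 45 [0.4215 0.067  0.0858] [0.414 0.436]
0.09 112 [0.4261 0.0721 0.0932] [0.412 0.445]
0.1 13 [0.4235 0.074  0.1038] [0.42 0.43]
0.106 73 [0.4283 0.078  0.1113] [0.42  0.441]
0.114 3 [0.4293 0.0862 0.1144] [0.425 0.432]
0.13 0 [nan nan nan] [0 0]<stdin>:8: RuntimeWarning: Mean of empty slice.
  ret = um.true_divide(
```

View pics/g2.png

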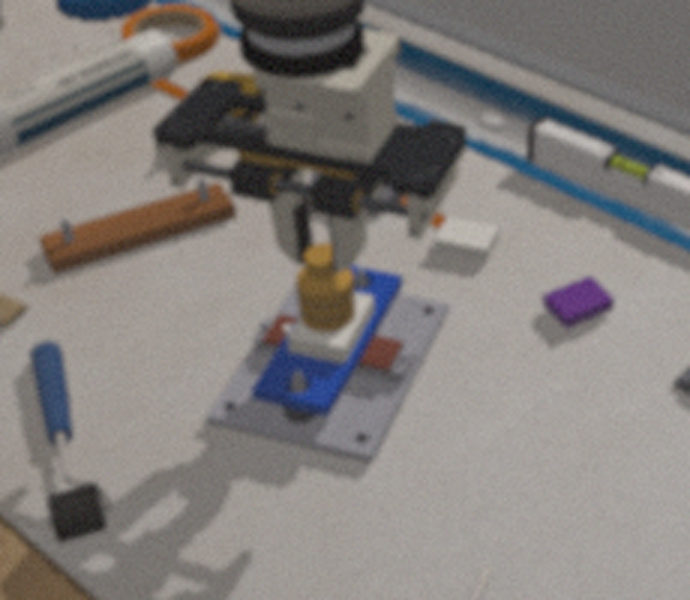

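```bash
python3 - <<'E'
from h import *
im,w=cloud('scene')
for c in [(305,215),(305,240),(285,240),(350,220),(350,245),(350,258),(345,280),(352,285),(335,285),(318,255),(318,270),(325,295),(310,200),(290,190),(365,270)]:
    u,v=150+c[0]//3,130+c[1]//3; print(c,im[v,u],np.round(w[v,u],3))
im,w=cloud('wrist')
for c in [(165,140),(165,165),(230,140),(230,165),(195,140),(195,155),(195,205),(165,210),(228,210)]:
    u,v=120+c[0],100+c[1]; print('w',c,im[v,u],np.round(w[v,u],3))
o=robot.get_obs();print(o['joints'],o['grip_force'])
E
```

```text
(305, 215) [39 37 34] [0.431 0.091 0.141]
(305, 240) [37 34 33] [0.426 0.089 0.122]
(285, 240) [102  98  93] [0.415 0.094 0.126]
(350, 220) [83 78 72] [0.434 0.051 0.153]
(350, 245) [105  99  94] [0.431 0.049 0.136]
(350, 258) [105 100  93] [0.433 0.053 0.12 ]
(345, 280) [163 126  65] [0.439 0.064 0.092]
(352, 285) [98 81 66] [0.442 0.062 0.086]
(335, 285) [122  97  54] [0.429 0.066 0.092]
(318, 255) [153 118  61] [0.429 0.079 0.112]
(318, 270) [97 75 48] [0.424 0.074 0.104]
(325, 295) [99 77 45] [0.42  0.066 0.089]
(310, 200) [60 62 56] [0.572 0.246 0.003]
(290, 190) [66 64 64] [0.404 0.072 0.185]
(365, 270) [ 92 101 132] [0.489 0.098 0.05 ]
w (165, 140) [101  94  87] [0.43  0.061 0.12 ]
w (165, 165) [46 44 46] [0.408 0.061 0.184]
w (230, 140) [104  97  90] [0.417 0.093 0.121]
w (230, 165) [63 62 59] [0.4   0.078 0.185]
w (195, 140) [170 127  51] [0.428 0.078 0.11 ]
w (195, 155) [172 128  51] [0.437 0.081 0.111]
w (195, 205) [171 158 157] [0.543 0.121 0.   ]
w (165, 210) [110 104 101] [0.447 0.071 0.151]
w (228, 210) [111 105  97] [0.436 0.096 0.153]
[ 6.02205158e-03  3.42112551e-01  1.91599578e+00  4.92641883e-04
  8.83214149e-01 -1.93073073e+00] 30.00059934798628
```

```bash
python3 - <<'E'
from h import *
im,w=cloud('scene')
for u in (247,251,264,267,270):
    print(u,[(v,*(1000*w[v,u]).round().astype(int)) for v in range(190,232,2) if np.isfinite(w[v,u,0])])
E
```

```text
247 [(190, np.int64(408), np.int64(73), np.int64(189)), (192, np.int64(407), np.int64(72), np.int64(186)), (194, np.int64(422), np.int64(91), np.int64(164)), (196, np.int64(420), np.int64(89), np.int64(161)), (198, np.int64(419), np.int64(89), np.int64(157)), (200, np.int64(422), np.int64(93), np.int64(148)), (202, np.int64(417), np.int64(88), np.int64(148)), (204, np.int64(418), np.int64(90), np.int64(142)), (206, np.int64(419), np.int64(91), np.int64(136)), (208, np.int64(418), np.int64(91), np.int64(131)), (210, np.int64(418), np.int64(92), np.int64(125)), (212, np.int64(419), np.int64(93), np.int64(119)), (214, np.int64(418), np.int64(94), np.int64(114)), (216, np.int64(503), np.int64(197), np.int64(2)), (218, np.int64(497), np.int64(191), np.int64(2)), (220, np.int64(493), np.int64(187), np.int64(1)), (222, np.int64(487), np.int64(181), np.int64(1)), (224, np.int64(481), np.int64(174), np.int64(3)), (226, np.int64(476), np.int64(168), np.int64(3)), (228, np.int64(462), np.int64(153), np.int64(14)), (230, np.int64(458), np.int64(148), np.int64(13))]
251 [(190, np.int64(439), np.i
[... 3494 characters left out ...]
, np.int64(444), np.int64(51), np.int64(145)), (206, np.int64(444), np.int64(50), np.int64(141)), (208, np.int64(443), np.int64(50), np.int64(136)), (210, np.int64(444), np.int64(51), np.int64(130)), (212, np.int64(444), np.int64(52), np.int64(125)), (214, np.int64(545), np.int64(158), np.int64(2)), (216, np.int64(540), np.int64(153), np.int64(2)), (218, np.int64(536), np.int64(149), np.int64(0)), (220, np.int64(487), np.int64(99), np.int64(51)), (222, np.int64(487), np.int64(99), np.int64(46)), (224, np.int64(484), np.int64(97), np.int64(42)), (226, np.int64(482), np.int64(95), np.int64(39)), (228, np.int64(462), np.int64(74), np.int64(57)), (230, np.int64(457), np.int64(70), np.int64(57))]
```

The fingers are on the knob's top edge only: scene depth puts the tips near z≈0.11, about 40 mm above what the stated TCP implies. I'll release, go lower and re-measure before lifting.

```bash
python3 -m inch '[[[0,0,0],[0,0,0],0],[[0,0,0],[0,0,0],0.3],[[0,0,0],[0,0,0],0.5],[[0,0,0],[0,0,0],0.5],[[0,0,0.01],[0,0,0],0.5],[[0,0,0.01],[0,0,0],0.5],[[0,0,0.01],[0,0,0],0.5],[[0,0,0],[0,0,0],0.5],[[0,0,0],[0,0,0],0.5]]'
python3 - <<'E'
from h import *
grab('scene'); grab('wrist')
im,w=cloud('scene'); print(robot.get_obs()['eef_pos'])
s=im[...,:].astype(int); grey=(s.max(-1)-s.min(-1)<16)
m=grey&(np.hypot(w[...,0]-.4327,w[...,1]-.0795)<.065)&(w[...,2]>.059)
P=w[m]; yy=(P[:,:2]-[.4327,.0795])@[-.357,.934]
for lo,hi in((-.07,-.02),(.02,.07)):
    q=P[(yy>lo)&(yy<hi)]; i=np.argsort(q[:,2])[:12]; print(len(q)); print(np.round(q[i]*1000).astype(int).tolist())
a=np.load('last_wrist.npz')['im']
cv2.imwrite('pics/g3.png',np.hstack([cv2.resize(a[100:380,120:520],(400,280)),cv2.resize(im[150:290,180:340],(320,280))])[:,:,::-1])
E
```

```text
t: 8.2
eef_pos: [0.433, 0.0789, 0.0559]
orientation: [0.571, -3.088, -0.0]
ft_force: [-0.2, -0.5, 0.8]
opening: 0.75
grip_force: 0.0
[0.4336273  0.07894685 0.05652082]
2891
[[437, 43, 77], [438, 41, 78], [439, 39, 78], [438, 44, 79], [439, 39, 81], [438, 43, 82], [436, 39, 83], [439, 36, 83], [438, 41, 84], [438, 38, 85], [437, 43, 86], [438, 35, 87]]
1475
[[413, 112, 74], [414, 109, 76], [418, 111, 78], [410, 111, 78], [425, 111, 78], [421, 110, 79], [427, 113, 79], [409, 113, 79], [412, 110, 80], [411, 111, 80], [413, 108, 80], [422, 110, 81]]
```

View pics/g3.png

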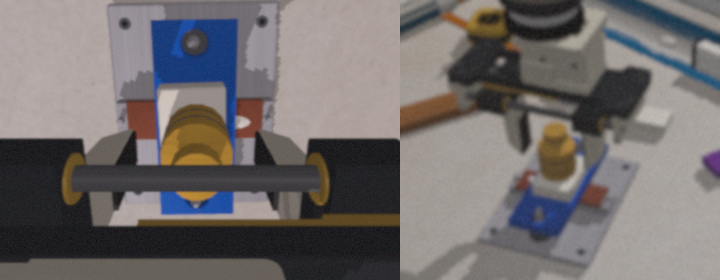

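Tips read about z=0.075 at eef z=0.056, so tip z = eef z + 19 mm and the grasp point sits about 38 mm above the reported TCP. I'll use that from here on. Next I lower 9 mm, close on the brass body and test-lift.

```bash
python3 -m inch '[[[0,0,0.009],[0,0,0],0.5],[[0,0,0],[0,0,0],0.2],[[0,0,0],[0,0,0],0.05],[[0,0,0],[0,0,0],-0.05],[[0,0,0],[0,0,0],-0.1],[[0,0,0],[0,0,0],-1],[[0,0,0],[0,0,0],-1],[[0,0,0],[0,0,0],-1],[[0,0,0],[0,0,0],-1],[[0,0,0],[0,0,0],-1],[[0,0,0],[0,0,0],-1]]'
python3 -m inch '[[[0,0,-0.002],[0,0,0],-1],[[0,0,-0.004],[0,0,0],-1],[[0,0,-0.01],[0,0,0],-1],[[0,0,-0.015],[0,0,0],-1],[[0,0,-0.015],[0,0,0],-1],[[0,0,0],[0,0,0],-1],[[0,0,0],[0,0,0],-1]]'
python3 - <<'E'
from h import *
grab('wrist'); grab('scene')
a=np.load('last_wrist.npz')['im'];im=np.load('last_scene.npz')['im']
cv2.imwrite('pics/g4.png',np.hstack([cv2.resize(a[100:380,120:520],(400,280)),cv2.resize(im[150:290,180:340],(320,280))])[:,:,::-1])
E
```

```text
t: 9.22
eef_pos: [0.4334, 0.079, 0.0473]
orientation: [-0.571, 3.089, 0.0]
ft_force: [-0.4, 1.3, 1.9]
opening: 0.421
grip_force: 30.0
t: 9.8
eef_pos: [0.4335, 0.0789, 0.0933]
orientation: [-0.571, 3.088, -0.0]
ft_force: [-0.9, -0.1, -5.3]
opening: 0.424
grip_force: 30.0
```

View pics/g4.png

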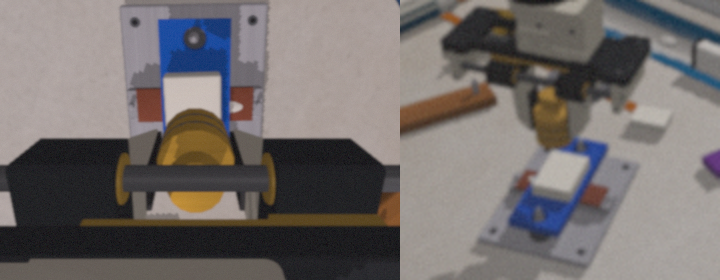

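The weight is held upright, with the block, frame and coupon still on the press. On to the dish.

```bash
python3 -c "
from h import *
go(.6137,.2249,.0933)"
```

```text
shift mm [-221.4   71.5   -1.3] rows 8 per row [-0.0277  0.0089 -0.0002] yaw now 110.96 tilt 0.09
```

```bash
python3 -m inch '[[[-0.01,0.003,0],[0,0,0],-1],[[-0.02,0.0065,0],[0,0,0],-1],[[-0.025,0.008,0],[0,0,0],-1],[[-0.025,0.008,0],[0,0,0],-1],[[-0.025,0.008,0],[0,0,0],-1],[[-0.025,0.008,0],[0,0,0],-1],[[-0.025,0.008,0],[0,0,0],-1],[[-0.025,0.008,0],[0,0,0],-1],[[-0.02,0.0065,0],[0,0,0],-1],[[-0.0144,0.0045,0],[0,0,0],-1],[[-0.007,0.0030,0],[0,0,0],-1],[[0,0.0005,0],[0,0,0],-1],[[0,0,0],[0,0,0],-1],[[0,0,0],[0,0,0],-1]]'
python3 -c "
from h import *
go(.6137,.2249,-.001)"
```

```text
t: 11.07
eef_pos: [0.6133, 0.2249, 0.0925]
orientation: [0.571, -3.087, 0.0]
ft_force: [-0.6, -0.4, -5.3]
opening: 0.428
grip_force: 30.0
shift mm [-0.5 -0.1 93.5] rows 4 per row [-0.0001 -0.      0.0234] yaw now 110.95 tilt 0.11
```

Descend 88 mm, then creep down until contact.

```bash
python3 -m inch '[[[0,0,0.01],[0,0,0],-1],[[0,0,0.018],[0,0,0],-1],[[0,0,0.018],[0,0,0],-1],[[0,0,0.018],[0,0,0],-1],[[0,0,0.012],[0,0,0],-1],[[0,0,0.008],[0,0,0],-1],[[0,0,0.004],[0,0,0],-1],[[0,0,0.001],[0,0,0],-1],[[0,0,0.001],[0,0,0],-1],[[0,0,0.001],[0,0,0],-1],[[0,0,0],[0,0,0],-1],[[0,0,0],[0,0,0],-1]]'
```

```text
t: 12.07
eef_pos: [0.6147, 0.2255, 0.0028]
orientation: [-0.571, 3.088, 0.0]
ft_force: [-0.1, 0.2, -5.0]
opening: 0.427
grip_force: 30.0
```

```bash
python3 -m inch '[[[0,0,0.001],[0,0,0],-1],[[0,0,0.001],[0,0,0],-1],[[0,0,0.001],[0,0,0],-1],[[0,0,0.0005],[0,0,0],-1],[[0,0,0],[0,0,0],-1],[[0,0,0],[0,0,0],-1]]'
```

```text
t: 12.57
eef_pos: [0.6143, 0.2254, -0.0012]
orientation: [-0.571, 3.089, 0.0]
ft_force: [-1.4, -0.4, -0.9]
opening: 0.429
grip_force: 30.0
```

```bash
python3 -m inch '[[[0,0,0],[0,0,0],-0.05],[[0,0,0],[0,0,0],0.05],[[0,0,0],[0,0,0],0.2],[[0,0,0],[0,0,0],0.4],[[0,0,0],[0,0,0],0.5],[[0,0,0],[0,0,0],0.5],[[0,0,-0.01],[0,0,0],0.5],[[0,0,-0.02],[0,0,0],0.5],[[0,0,-0.025],[0,0,0],0.5],[[0,0,-0.025],[0,0,0],0.5],[[0,0,-0.025],[0,0,0],0.5],[[0,0,-0.025],[0,0,0],0.5],[[0,0,-0.03],[0,0,0],0.5],[[0,0,0],[0,0,0],0.5],[[0,0,0],[0,0,0],0.5]]'
python3 - <<'E'
from h import *
grab('wrist','w_dish2')
im,w=cloud('wrist'); z=w[...,2]
m=(np.hypot(w[...,0]-.613,w[...,1]-.225)<.03)&(z>.058)&(z<.066); m[240:]=0
ys,xs=np.nonzero(m)
P=np.array([px('wrist',a,b,.062)[:2] for a,b in zip(xs,ys)],np.float32)*1000
print(len(xs),cv2.minEnclosingCircle(P),np.median(z[m]))
go(.434,.0785,.16,111.8)
E
```

```text
t: 13.82
eef_pos: [0.6154, 0.2257, 0.1617]
orientation: [-0.57, 3.084, 0.001]
ft_force: [0.2, -0.6, -0.6]
opening: 0.751
grip_force: 0.0
538 ((613.6298828125, 225.9179229736328), 13.00676441192627) 0.06179335763226507
shift mm [221.  -72.7  -0.7] rows 8 per row [ 0.0276 -0.0091 -0.0001] yaw now 110.96 tilt 0.08
turn wz rad -0.0147
```

The weight stands in the dish, 1 mm off centre with its underside at 6 mm. Back to the stack for the block.

```bash
python3 -m inch '[[[0.0276,-0.0091,0],[0,0,0],0.5],[[0.0276,-0.0091,0],[0,0,0],0.5],[[0.0276,-0.0091,0],[0,0,0],0.5],[[0.0276,-0.0091,0],[0,0,0],0.5],[[0.0276,-0.0091,0],[0,0,0],0.5],[[0.0276,-0.0091,0],[0,0,0],0.5],[[0.0276,-0.0091,0],[0,0,0],0.5],[[0.0276,-0.0091,0],[0,0,0],0.5],[[0,0,0],[0,0,-0.0147],0.5],[[0,0,0],[0,0,0],0.5],[[0,0,0],[0,0,0],0.5]]'
cat > m.py <<'E'
from h import *
def rect(n,fn,h,x=.434,y=.079,r=.09,src='wrist'):
    im,w=cloud(src); H,S,V=[a.astype(int) for a in cv2.split(cv2.cvtColor(im,cv2.COLOR_RGB2HSV))]
    m=(np.hypot(w[...,0]-x,w[...,1]-y)<r)&fn(H,S,V,w[...,2])
    if src=='wrist': m[245:]=False
    m=cv2.morphologyEx(m.astype(np.uint8),cv2.MORPH_OPEN,np.ones((3,3)))
    k,lab,st,_=cv2.connectedComponentsWithStats(m); m=np.isin(lab,[i for i in range(1,k) if st[i,4]>60])
    ys,xs=np.nonzero(m); P=np.array([px(src,a,b,h)[:2] for a,b in zip(xs,ys)],np.float32)*1000
    c,s,a=cv2.minAreaRect(P); print(n,len(xs),'cen',np.round(c,1),'size',np.round(s,1),'ang',round(a,1),'z',np.round(np.nanmedian(w[m][:,2])*1000,1))
E
python3 - <<'E'
from m import *
grab('wrist')
rect('slab',lambda H,S,V,z:(z>.049)&(z<.059)&(S<60),.054,r=.045)
rect('frame',lambda H,S,V,z:(H>105)&(H<130)&(S>130),.038)
rect('coupon',lambda H,S,V,z:((H<12)|(H>170))&(S>80)&(z>.02)&(z<.035),.028)
go(.434,.0785,.024,111.8)
E
```

```text
t: 14.78
eef_pos: [0.4344, 0.0785, 0.1583]
orientation: [0.593, -3.085, -0.0]
ft_force: [0.0, -1.4, 0.6]
opening: 0.746
grip_force: 0.0
slab 2601 cen [433.6  77.4] size [60.2 43.5] ang 22.7 z 54.3
frame 3387 cen [430.9  78.7] size [133.8  55.1] ang 21.7 z 38.3
coupon 869 cen [434.9  79.1] size [28.7 98.8] ang 21.7 z 28.4
shift mm [  0.7   0.  134.3] rows 5 per row [0.0001 0.     0.0269] yaw now 111.79 tilt 0.02
turn wz rad -0.0002
```

```bash
python3 -m inch '[[[0.001,-0.0007,0.02],[0,0,-0.01],0.5],[[0,0,0.028],[0,0,0],0.5],[[0,0,0.028],[0,0,0],0.5],[[0,0,0.028],[0,0,0],0.4],[[0,0,0.018],[0,0,0],0.3],[[0,0,0.008],[0,0,0],0.2],[[0,0,0.0045],[0,0,0],0.1],[[0,0,0],[0,0,0],0.05],[[0,0,0],[0,0,0],0.0],[[0,0,0],[0,0,0],-1],[[0,0,0],[0,0,0],-1],[[0,0,0],[0,0,0],-1],[[0,0,0],[0,0,0],-1],[[0,0,0],[0,0,0],-1]]'
```

```text
t: 16.0
eef_pos: [0.4343, 0.0775, 0.025]
orientation: [-0.609, 3.08, -0.0]
ft_force: [-0.0, -0.3, 6.5]
opening: 0.474
grip_force: 30.0
```

```bash
python3 -m inch '[[[0,0,-0.002],[0,0,0],-1],[[0,0,-0.004],[0,0,0],-1],[[0,0,-0.01],[0,0,0],-1],[[0,0,-0.02],[0,0,0],-1],[[0,0,-0.025],[0,0,0],-1],[[0,0,-0.025],[0,0,0],-1],[[0,0,0],[0,0,0],-1],[[0,0,0],[0,0,0],-1]]'
python3 - <<'E'
from m import *
grab('wrist'); grab('scene','s2')
rect('frame',lambda H,S,V,z:(H>105)&(H<130)&(S>130),.038)
rect('coupon',lambda H,S,V,z:((H<12)|(H>170))&(S>80)&(z>.02)&(z<.035),.028)
go(.6226,-.1676,.11,84.6)
E
```

```text
t: 16.67
eef_pos: [0.4341, 0.0774, 0.1112]
orientation: [-0.609, 3.079, -0.001]
ft_force: [-0.0, 0.6, -1.4]
opening: 0.476
grip_force: 30.0
frame 4294 cen [397.6  65.4] size [63.9 55.3] ang 21.7 z 38.3
coupon 1075 cen [434.4  79.3] size [28.7 98.9] ang 22.3 z 28.4
shift mm [ -82.4 -298.8   -0.8] rows 11 per row [-0.0075 -0.0272 -0.0001] yaw now 112.37 tilt 0.08
turn wz rad 0.4847
```

```bash
python3 - <<'E'
import cv2,numpy as np
a=np.load('last_wrist.npz')['im'];b=np.load('last_scene.npz')['im']
cv2.imwrite('pics/g5.png',np.hstack([cv2.resize(a[60:340,120:520],(400,280)),cv2.resize(b[130:270,180:340],(320,280))])[:,:,::-1])
E
```

```text
(no output)
```

View pics/g5.png

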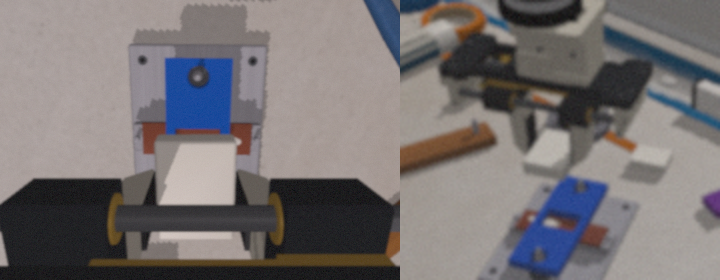

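The block is held, and the frame and coupon stay on the press. I'll move to the rails and check the slab's tilt.

```bash
python3 -m inch '[[[-0.0035,-0.0127,0],[0,0,0],-1],[[-0.0075,-0.027,0],[0,0,0],-1],[[-0.0075,-0.027,0],[0,0,0],-1],[[-0.0075,-0.027,0],[0,0,0],-1],[[-0.0075,-0.027,0],[0,0,0],-1],[[-0.0075,-0.027,0],[0,0,0],-1],[[-0.0075,-0.027,0],[0,0,0],-1],[[-0.0075,-0.027,0],[0,0,0],-1],[[-0.0075,-0.027,0],[0,0,0],-1],[[-0.0075,-0.027,0],[0,0,0],-1],[[-0.0075,-0.027,0],[0,0,0],-1],[[-0.0042,-0.0152,0],[0,0,0],-1],[[0,0,0],[0,0,0.1],-1],[[0,0,0],[0,0,0.1],-1],[[0,0,0],[0,0,0.1],-1],[[0,0,0],[0,0,0.1],-1],[[0,0,0],[0,0,0.0847],-1],[[0,0,0],[0,0,0],-1],[[0,0,0],[0,0,0],-1]]'
python3 - <<'E'
from m import *
grab('wrist')
im,w=cloud('wrist'); o=robot.get_obs(); e=o['eef_pos']; S=cv2.cvtColor(im,cv2.COLOR_RGB2HSV)[...,1]
m=(np.hypot(w[...,0]-e[0],w[...,1]-e[1])<.03)&(abs(w[...,2]-e[2]-.030)<.012)&(S<60)&(im[...,0]>130); m[250:]=0
P=w[m]; c=P.mean(0); n=np.linalg.svd(P-c,full_matrices=False)[2][2]; n*=np.sign(n[2]); R=Rn.from_rotvec(o['orientation']).as_matrix()
print(m.sum(),c-e,'normal in tool',np.round(R.T@n,3))
ys,xs=np.nonzero(m); Q=np.array([px('wrist',a,b,c[2])[:2] for a,b in zip(xs,ys)],np.float32)*1000
print(cv2.minAreaRect(Q)); go(.6226,-.1676,.018,84.6)
E
```

```text
t: 18.35
eef_pos: [0.6229, -0.1671, 0.1086]
orientation: [-0.144, -3.136, -0.001]
ft_force: [-0.4, 0.3, -0.9]
opening: 0.475
grip_force: 30.0
3391 [-0.01531884  0.00187784  0.02904488] normal in tool [-0.001 -0.    -1.   ]
((606.451416015625, -164.5422821044922), (51.12939453125, 27.462757110595703), 84.6802978515625)
shift mm [ 0.2 -0.6 90.9] rows 4 per row [ 0.0001 -0.0002  0.0227] yaw now 84.74 tilt 0.1
turn wz rad 0.0025
```

```bash
python3 -m inch '[[[0.0,-0.0005,0.01],[0,0,0],-1],[[0,0,0.022],[0,0,0],-1],[[0,0,0.022],[0,0,0],-1],[[0,0,0.018],[0,0,0],-1],[[0,0,0.01],[0,0,0],-1],[[0,0,0.006],[0,0,0],-1],[[0,0,0.003],[0,0,0],-1],[[0,0,0.0015],[0,0,0],-1],[[0,0,0.001],[0,0,0],-1],[[0,0,0.001],[0,0,0],-1],[[0,0,0.001],[0,0,0],-1],[[0,0,0],[0,0,0],-1],[[0,0,0],[0,0,0],-1]]'
```

```text
t: 19.48
eef_pos: [0.6235, -0.1671, 0.015]
orientation: [0.148, 3.138, -0.0]
ft_force: [-0.5, 1.2, -0.5]
opening: 0.474
grip_force: 30.0
```

```bash
python3 -m inch '[[[0,0,0.001],[0,0,0],-1],[[0,0,0],[0,0,0],-1],[[0,0,0],[0,0,0],-1]]'
```

```text
t: 19.73
eef_pos: [0.6233, -0.167, 0.0136]
orientation: [0.148, 3.138, 0.0]
ft_force: [-0.2, 0.2, -0.9]
opening: 0.476
grip_force: 30.0
```

```bash
python3 -m inch '[[[0,0,0.0006],[0,0,0],-1],[[0,0,0.0006],[0,0,0],-1],[[0,0,0],[0,0,0],-1],[[0,0,0],[0,0,0],-1]]'
```

```text
t: 20.07
eef_pos: [0.6234, -0.1671, 0.0126]
orientation: [0.148, 3.138, 0.0]
ft_force: [-0.9, 0.3, 0.4]
opening: 0.479
grip_force: 30.0
```

```bash
python3 -m inch '[[[0,0,0],[0,0,0],0.0],[[0,0,0],[0,0,0],0.1],[[0,0,0],[0,0,0],0.3],[[0,0,0],[0,0,0],0.5],[[0,0,0],[0,0,0],0.5],[[0,0,-0.01],[0,0,0],0.5],[[0,0,-0.02],[0,0,0],0.5],[[0,0,-0.025],[0,0,0],0.5],[[0,0,-0.025],[0,0,0],0.5],[[0,0,-0.025],[0,0,0],0.5],[[0,0,-0.03],[0,0,0],0.5],[[0,0,0],[0,0,0],0.5],[[0,0,0],[0,0,0],0.5]]'
python3 - <<'E'
from m import *
grab('wrist')
rect('slab',lambda H,S,V,z:(z>.035)&(z<.05)&(S<60),.042,x=.6226,y=-.1676,r=.05)
go(.434,.079,.15,111.8)
E
```

```text
t: 21.15
eef_pos: [0.6244, -0.1675, 0.1504]
orientation: [0.148, 3.133, -0.003]
ft_force: [0.0, 0.4, -0.4]
opening: 0.747
grip_force: 0.0
slab 2550 cen [ 622. -166.] size [43.6 59.7] ang 84.6 z 41.9
shift mm [211.7 227.2  -2. ] rows 11 per row [ 0.0192  0.0207 -0.0002] yaw now 84.6 tilt 0.08
turn wz rad -0.4747
```

The block lies on the rails within 2 mm, top at 42 mm. Back for the frame.

```bash
python3 -m inch '[[[0.0192,0.0207,0],[0,0,0],0.4],[[0.0192,0.0207,0],[0,0,0],0.4],[[0.0192,0.0207,0],[0,0,0],0.4],[[0.0192,0.0207,0],[0,0,0],0.4],[[0.0192,0.0207,0],[0,0,0],0.4],[[0.0192,0.0207,0],[0,0,0],0.4],[[0.0192,0.0207,0],[0,0,0],0.4],[[0.0192,0.0207,0],[0,0,0],0.4],[[0.0192,0.0207,0],[0,0,0],0.4],[[0.0192,0.0207,0],[0,0,0],0.4],[[0.0192,0.0207,0],[0,0,0],0.4],[[0,0,0],[0,0,-0.1],0.4],[[0,0,0],[0,0,-0.1],0.4],[[0,0,0],[0,0,-0.1],0.4],[[0,0,0],[0,0,-0.1],0.4],[[0,0,0],[0,0,-0.0747],0.4],[[0,0,0],[0,0,0],0.4],[[0,0,0],[0,0,0],0.4]]'
python3 - <<'E'
from m import *
grab('wrist','w_frame')
rect('frame',lambda H,S,V,z:(H>105)&(H<130)&(S>130),.038,r=.1)
rect('coupon',lambda H,S,V,z:((H<12)|(H>170))&(S>80)&(z>.02)&(z<.035),.028)
im,w=cloud('wrist'); S=cv2.cvtColor(im,cv2.COLOR_RGB2HSV)[...,1]
d=w[...,:2]-[.4345,.0792]; X=d@[.928,.371]; Y=d@[-.371,.928]
for s in(-1,1):
    for a,b in((-.019,0),(.03,.04),(.04,.05)):
        m=(abs(X)<.013)&(Y*s>a)&(Y*s<b); print(s,a,m.sum(),np.round(np.percentile(w[m][:,2],[5,50,95])*1000,1))
go(.434,.079,.0125,111.8)
E
```

```text
t: 22.7
eef_pos: [0.4337, 0.0795, 0.1466]
orientation: [0.59, -3.084, -0.001]
ft_force: [-0.5, -0.7, -0.4]
opening: 0.703
grip_force: 0.0
frame 5673 cen [428.   77.3] size [128.5  55.1] ang 21.7 z 38.3
coupon 1500 cen [434.3  79. ] size [28.8 98.5] ang 21.6 z 28.4
-1 -0.019 407 [27.4 28.6 30.8]
-1 0.03 2319 [ 28.3 202.9 239.8]
-1 0.04 648 [ 27.7 182.5 203.9]
1 -0.019 419 [27.3 28.5 30.3]
1 0.03 2168 [ 28.4 208.5 254.5]
1 0.04 1298 [ 27.9 197.7 255.1]
shift mm [-1.000e-01 -6.000e-01  1.343e+02] rows 5 per row [-0.     -0.0001  0.0269] yaw now 111.65 tilt 0.1
turn wz rad -0.0025
```

View pics/w_frame.png

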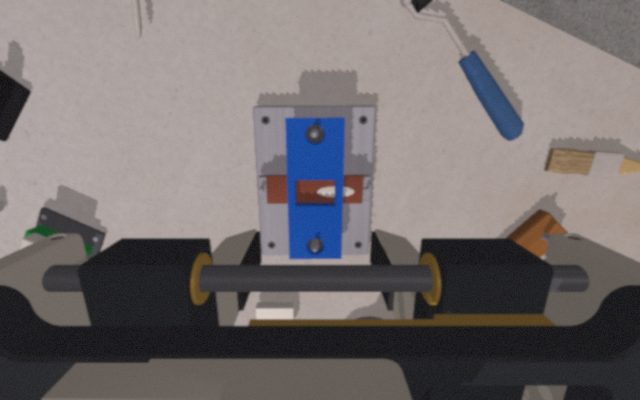

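```bash
python3 - <<'E'
from h import *
im,w=cloud('wrist')
for v in(187,191,195): print(v,[(u,*(im[v,u]),int(w[v,u,2]*1000) if np.isfinite(w[v,u,2]) else None) for u in range(314,362,3)])
E
```

```text
187 [(314, np.uint8(117), np.uint8(65), np.uint8(50), 28), (317, np.uint8(117), np.uint8(63), np.uint8(52), 29), (320, np.uint8(126), np.uint8(84), np.uint8(71), 27), (323, np.uint8(146), np.uint8(118), np.uint8(113), 27), (326, np.uint8(162), np.uint8(145), np.uint8(140), 29), (329, np.uint8(169), np.uint8(156), np.uint8(149), 28), (332, np.uint8(171), np.uint8(156), np.uint8(152), 28), (335, np.uint8(93), np.uint8(98), np.uint8(147), 36), (338, np.uint8(33), np.uint8(75), np.uint8(160), 37), (341, np.uint8(30), np.uint8(76), np.uint8(156), 39), (344, np.uint8(129), np.uint8(118), np.uint8(130), 27), (347, np.uint8(149), np.uint8(126), np.uint8(121), 27), (350, np.uint8(130), np.uint8(91), np.uint8(85), 28), (353, np.uint8(116), np.uint8(65), np.uint8(50), 27), (356, np.uint8(114), np.uint8(64), np.uint8(46), 27), (359, np.uint8(113), np.uint8(60), np.uint8(46), 28)]
191 [(314, np.uint8(117), np.uint8(63), np.uint8(50), 26), (317, np.uint8(154), np.uint8(125), np.uint8(121), 28), (320, np.uint8(186), np.uint8(176), np.uint8(172), 29), (323, np.uint8(195), np.uint8(187), np.uint8(180
[... 852 characters left out ...]
138), np.uint8(126), np.uint8(123), 28), (326, np.uint8(137), np.uint8(127), np.uint8(124), 28), (329, np.uint8(149), np.uint8(139), np.uint8(137), 28), (332, np.uint8(139), np.uint8(132), np.uint8(129), 29), (335, np.uint8(74), np.uint8(87), np.uint8(140), 38), (338, np.uint8(30), np.uint8(76), np.uint8(159), 38), (341, np.uint8(43), np.uint8(83), np.uint8(158), 37), (344, np.uint8(130), np.uint8(122), np.uint8(130), 30), (347, np.uint8(181), np.uint8(163), np.uint8(159), 28), (350, np.uint8(148), np.uint8(116), np.uint8(110), 29), (353, np.uint8(122), np.uint8(74), np.uint8(59), 28), (356, np.uint8(116), np.uint8(61), np.uint8(48), 29), (359, np.uint8(119), np.uint8(66), np.uint8(53), 29)]
```

The patch is flush (under 1 mm), so tips at 31.5 mm clear it. One full-length frame measurement before gripping.

```bash
sed -i 's/m\[245:\]=False/m[lim:]=False/; s/src=.wrist.):/src="wrist",lim=245):/' m.py; python3 - <<'E'
from m import *
rect('frame',lambda H,S,V,z:(H>105)&(H<130)&(S>110),.038,r=.1,lim=275)
E
```

```text
frame 6475 cen [435.6  80.5] size [144.8  55.8] ang 21.6 z 38.3
```

```bash
python3 -m inch '[[[-0.0021,0.0002,0.02],[0,0,0],0.36],[[0,0,0.028],[0,0,0],0.36],[[0,0,0.028],[0,0,0],0.36],[[0,0,0.028],[0,0,0],0.36],[[0,0,0.016],[0,0,0],0.36],[[0,0,0.008],[0,0,0],0.36],[[0,0,0.004],[0,0,0],0.36],[[0,0,0.002],[0,0,0],0.36],[[0,0,0],[0,0,0],0.36],[[0,0,0],[0,0,0],0.36]]'
```

```text
t: 23.58
eef_pos: [0.4371, 0.0805, 0.0142]
orientation: [-0.593, 3.083, -0.0]
ft_force: [-0.2, 0.2, 0.2]
opening: 0.681
grip_force: 0.0
```

```bash
python3 -m inch '[[[0.001,0,0.0015],[0,0,0],0.36],[[0,0,0],[0,0,0],0.3],[[0,0,0],[0,0,0],0.25],[[0,0,0],[0,0,0],0.2],[[0,0,0],[0,0,0],-1],[[0,0,0],[0,0,0],-1],[[0,0,0],[0,0,0],-1],[[0,0,0],[0,0,0],-1]]'
```

```text
t: 24.25
eef_pos: [0.4356, 0.0801, 0.0122]
orientation: [-0.594, 3.084, -0.0]
ft_force: [-0.5, 1.1, 5.6]
opening: 0.605
grip_force: 30.0
```

```bash
python3 -m inch '[[[0,0,-0.002],[0,0,0],-1],[[0,0,-0.003],[0,0,0],-1],[[0,0,-0.005],[0,0,0],-1],[[0,0,-0.01],[0,0,0],-1],[[0,0,-0.015],[0,0,0],-1],[[0,0,-0.02],[0,0,0],-1],[[0,0,-0.025],[0,0,0],-1],[[0,0,-0.01],[0,0,0],-1],[[0,0,0],[0,0,0],-1],[[0,0,0],[0,0,0],-1]]'
python3 - <<'E'
from m import *
grab('wrist'); grab('scene')
a=np.load('last_wrist.npz')['im'];b=np.load('last_scene.npz')['im']
cv2.imwrite('pics/g6.png',np.hstack([cv2.resize(a[60:340,120:520],(400,280)),cv2.resize(b[130:270,180:340],(320,280))])[:,:,::-1])
rect('coupon',lambda H,S,V,z:((H<12)|(H>170))&(S>80)&(z>.02)&(z<.035),.028)
def fr():
    im,w=cloud('wrist'); o=robot.get_obs(); e=o['eef_pos']; R=Rn.from_rotvec(o['orientation']).as_matrix()
    H,S,V=cv2.split(cv2.cvtColor(im,cv2.COLOR_RGB2HSV)); m=(H>105)&(H<130)&(S>110)&(abs(w[...,2]-e[2]-.026)<.02); m[275:]=0
    P=(w[m]-e)@R; c=P.mean(0); n=np.linalg.svd(P-c,full_matrices=False)[2][2]; print(m.sum(),'c',c,'n tool',np.round(n,3),'x range',np.percentile(P[:,0],[.5,99.5]),'y',np.percentile(P[:,1],[1,99]))
fr(); go(.4457,.322,.10,69.6)
E
```

```text
t: 25.08
eef_pos: [0.4355, 0.0801, 0.1022]
orientation: [-0.594, 3.084, -0.0]
ft_force: [0.0, -0.2, -1.5]
opening: 0.603
grip_force: 30.0
coupon 99 cen [452.7  34.7] size [27.8  3. ] ang 22.1 z 28.3
12236 c [ 0.03881215  0.00058179 -0.02710348] n tool [ 0.    -0.004  1.   ] x range [-0.00873531  0.07197493] y [-0.02699998  0.02798589]
shift mm [-100.1  220.5    1.1] rows 9 per row [-0.0111  0.0245  0.0001] yaw now 111.8 tilt 0.1
turn wz rad 0.7365
```

View pics/g6.png

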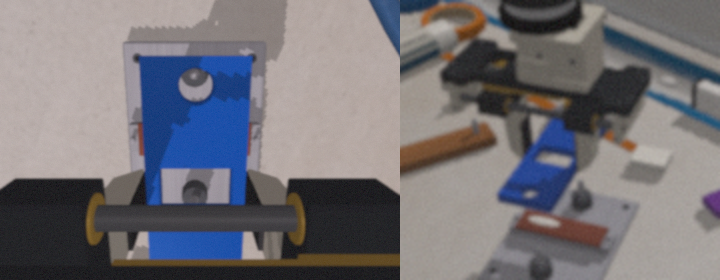

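The frame is held level and centred; the coupon stays put with its sealant up. Moving to the wooden stand.

```bash
python3 -m inch '[[[-0.0055,0.0122,0],[0,0,0],-1],[[-0.0111,0.0245,0],[0,0,0],-1],[[-0.0111,0.0245,0],[0,0,0],-1],[[-0.0111,0.0245,0],[0,0,0],-1],[[-0.0111,0.0245,0],[0,0,0],-1],[[-0.0111,0.0245,0],[0,0,0],-1],[[-0.0111,0.0245,0],[0,0,0],-1],[[-0.0111,0.0245,0],[0,0,0],-1],[[-0.0111,0.0245,0],[0,0,0],-1],[[-0.0058,0.0123,0],[0,0,0],-1],[[0,0,0],[0,0,0.09],-1],[[0,0,0],[0,0,0.1],-1],[[0,0,0],[0,0,0.1],-1],[[0,0,0],[0,0,0.1],-1],[[0,0,0],[0,0,0.1],-1],[[0,0,0],[0,0,0.1],-1],[[0,0,0],[0,0,0.1],-1],[[0,0,0],[0,0,0.0465],-1],[[0,0,0],[0,0,0],-1],[[0,0,0],[0,0,0],-1]]'
python3 - <<'E'
from m import *
grab('wrist','w_fs')
im,w=cloud('wrist'); o=robot.get_obs(); e=o['eef_pos']; R=Rn.from_rotvec(o['orientation']).as_matrix()
H,S,V=cv2.split(cv2.cvtColor(im,cv2.COLOR_RGB2HSV)); m=(H>105)&(H<130)&(S>110)&(abs(w[...,2]-e[2]-.026)<.01); m[275:]=0
ys,xs=np.nonzero(m);Q=np.array([px('wrist',a,b,e[2]+.026)[:2] for a,b in zip(xs,ys)],np.float32)*1000
c,s,a=cv2.minAreaRect(Q); print(c,s,a)
P=(np.c_[Q/1000,0*Q[:,0]+e[2]]-e)@R; print(np.percentile(P[:,0],[.2,99.8]),np.percentile(P[:,1],[1,99]))
go(.4457,.322,.0002,69.6)
E
```

```text
t: 26.85
eef_pos: [0.4461, 0.3214, 0.101]
orientation: [-0.554, -3.091, 0.002]
ft_force: [-0.7, -0.0, -1.7]
opening: 0.606
grip_force: 30.0
(415.5956726074219, 333.7326354980469) (57.412376403808594, 81.15995025634766) 69.68632507324219
[-0.00767066  0.07347308] [-0.02650351  0.02809486]
shift mm [  0.5   0.4 101. ] rows 4 per row [0.0001 0.0001 0.0253] yaw now 69.69 tilt 0.08
turn wz rad 0.0016
```

View pics/w_fs.png

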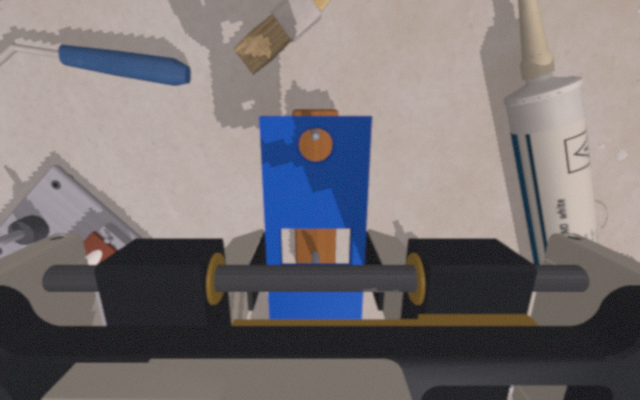

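The stand's pin tip shows through the near hole at (317,137), with the hole centred at (316,145). I'll check their world positions.

```bash
python3 - <<'E'
from h import *
z=np.load('last_wrist.npz'); im=z['im']; hsv=cv2.cvtColor(im,cv2.COLOR_RGB2HSV)
sub=hsv[120:170,290:345]; m=~((sub[...,0]>105)&(sub[...,0]<130)&(sub[...,1]>110))
k,l,st,ce=cv2.connectedComponentsWithStats(m.astype(np.uint8))
i=[j for j in range(1,k) if st[j,4]>300 and st[j,2]<45][0]; hc=ce[i]+[290,120]; print(hc,st[i])
g=(l==i)&(sub[...,1]<110); ys,xs=np.nonzero(g); print(len(xs),xs.mean()+290,ys.mean()+120,xs.min()+290,xs.max()+290,ys.min()+120,ys.max()+120)
print('hole',px('wrist',*hc,.127),'pin',px('wrist',xs.mean()+290,ys.mean()+120,.034))
E
```

```text
[315.23789907 144.35324408] [  8   7  35  35 971]
272 315.24264705882354 140.83823529411765 298 332 128 161
hole [0.39060115 0.3431581  0.127     ] pin [0.39641318 0.340782   0.034     ]
```

```bash
python3 - <<'E'
from h import *
print(px('wrist',317,136,.037),px('wrist',317,138,.037))
z=np.load('last_wrist.npz');print(z['im'][128:150,312:322,2])
E
```

```text
[0.39307559 0.34353554 0.037     ] [0.39455607 0.34298819 0.037     ]
[[ 89  84  84  85  85  88  91  95 100 104]
 [ 74  76  77  82  80  76  74  71  78  85]
 [ 75  87  94  95  94  88  78  72  65  63]
 [ 87  95  99 102 104 100  91  76  60  57]
 [ 90  99 106 111 111 105  99  84  63  49]
 [ 98 106 118 126 124 119 108  93  71  56]
 [104 120 139 145 140 135 121 104  78  57]
 [109 130 150 157 155 145 133 110  84  62]
 [113 133 151 160 162 153 138 113  79  61]
 [107 131 148 159 157 147 129 108  76  63]
 [ 99 121 136 146 145 131 118  89  68  56]
 [ 85 107 119 123 119 109  91  65  55  56]
 [ 65  81  91  91  87  77  65  58  53  53]
 [ 53  58  62  65  65  58  54  49  51  52]
 [ 50  53  55  54  58  49  58  51  53  55]
 [ 50  50  55  54  52  55  51  53  53  51]
 [ 52  49  52  55  54  51  52  49  53  53]
 [ 45  48  55  53  52  52  55  52  52  50]
 [ 51  46  50  58  53  52  58  51  50  52]
 [ 46  53  51  53  56  55  55  51  51  54]
 [ 49  53  54  56  53  54  56  52  54  49]
 [ 49  44  49  55  57  55  55  54  51  54]]
```

Pin and hole agree within about 2 mm (play is ±5 mm). Correct by half that and descend.

```bash
python3 -m inch '[[[-0.0005,0.001,0.01],[0,0,0],-1],[[0,0,0.02],[0,0,0],-1],[[0,0,0.02],[0,0,0],-1],[[0,0,0.012],[0,0,0],-1],[[0,0,0.008],[0,0,0],-1],[[0,0,0.006],[0,0,0],-1],[[0,0,0.005],[0,0,0],-1],[[0,0,0],[0,0,0],-1],[[0,0,0],[0,0,0],-1]]'
```

```text
t: 27.65
eef_pos: [0.4475, 0.3229, 0.0212]
orientation: [0.556, 3.092, 0.001]
ft_force: [-1.2, 1.0, -0.4]
opening: 0.607
grip_force: 30.0
```

```bash
python3 -m inch '[[[0,0,0.004],[0,0,0],-1],[[0,0,0.004],[0,0,0],-1],[[0,0,0.004],[0,0,0],-1],[[0,0,0.003],[0,0,0],-1],[[0,0,0],[0,0,0],-1],[[0,0,0],[0,0,0],-1]]'
```

```text
t: 28.15
eef_pos: [0.4471, 0.3227, 0.0057]
orientation: [-0.556, -3.092, 0.0]
ft_force: [-0.4, -0.4, -1.5]
opening: 0.603
grip_force: 30.0
```

Underside is near 22 mm with no resistance, so the pins have entered the holes. Finish the lowering.

```bash
python3 -m inch '[[[0,0,0.003],[0,0,0],-1],[[0,0,0.001],[0,0,0],-1],[[0,0,0.001],[0,0,0],-1],[[0,0,0.0007],[0,0,0],-1],[[0,0,0],[0,0,0],-1],[[0,0,0],[0,0,0],-1]]'
```

```text
t: 28.65
eef_pos: [0.4473, 0.3228, 0.0002]
orientation: [0.556, 3.092, 0.0]
ft_force: [-0.7, -0.2, -1.1]
opening: 0.603
grip_force: 30.0
```

```bash
python3 -m inch '[[[0,0,0.0006],[0,0,0],-1],[[0,0,0],[0,0,0],0.22],[[0,0,0],[0,0,0],0.3],[[0,0,0],[0,0,0],0.4],[[0,0,0],[0,0,0],0.5],[[0,0,0],[0,0,0],0.5],[[0,0,-0.01],[0,0,0],0.5],[[0,0,-0.02],[0,0,0],0.5],[[0,0,-0.025],[0,0,0],0.5],[[0,0,-0.025],[0,0,0],0.5],[[0,0,-0.03],[0,0,0],0.5],[[0,0,-0.03],[0,0,0],0.5],[[0,0,0],[0,0,0],0.5],[[0,0,0],[0,0,0],0.5]]'
python3 - <<'E'
from m import *
grab('wrist')
rect('frame',lambda H,S,V,z:(H>105)&(H<130)&(S>110),.026,x=.4457,y=.322,r=.1,lim=275)
go(.4345,.079,.14,21.7)
E
```

```text
t: 29.82
eef_pos: [0.4483, 0.3233, 0.1422]
orientation: [0.556, 3.088, 0.005]
ft_force: [-0.6, -0.7, -0.3]
opening: 0.749
grip_force: 0.0
frame 5993 cen [446.6 323.8] size [ 55.  144.2] ang 69.5 z 25.9
shift mm [-7.30e+01 -2.33e+02  2.00e-01] rows 9 per row [-0.0081 -0.0259  0.    ] yaw now 69.6 tilt 0.08
turn wz rad 0.8361
```

The frame sits over both pins, 2 mm off, flat at 16 mm. Now the coupon; the gripper opens to only about 43 mm so it fits between the press's shoulders.

```bash
python3 -m inch '[[[-0.0081,-0.0259,0],[0,0,0],0.2],[[-0.0081,-0.0259,0],[0,0,0],-0.06],[[-0.0081,-0.0259,0],[0,0,0],-0.06],[[-0.0081,-0.0259,0],[0,0,0],-0.06],[[-0.0081,-0.0259,0],[0,0,0],-0.06],[[-0.0081,-0.0259,0],[0,0,0],-0.06],[[-0.0081,-0.0259,0],[0,0,0],-0.06],[[-0.0081,-0.0259,0],[0,0,0],-0.06],[[-0.0081,-0.0259,0],[0,0,0],-0.06],[[0,0,0],[0,0,0.1],-0.06],[[0,0,0],[0,0,0.1],-0.06],[[0,0,0],[0,0,0.1],-0.06],[[0,0,0],[0,0,0.1],-0.06],[[0,0,0],[0,0,0.1],-0.06],[[0,0,0],[0,0,0.1],-0.06],[[0,0,0],[0,0,0.1],-0.06],[[0,0,0],[0,0,0.1],-0.06],[[0,0,0],[0,0,0.036],-0.06],[[0,0,0],[0,0,0],-0.06]]'
python3 -m inch '[[[0,0,0],[0,0,0],-0.06],[[0,0,0],[0,0,0],-0.06]]'
python3 - <<'E'
from m import *
grab('wrist')
rect('coupon',lambda H,S,V,z:((H<12)|(H>170))&(S>70)&(z>.02)&(z<.035),.028,lim=260)
rect('press',lambda H,S,V,z:(z>.009)&(z<.015),.012,r=.14,lim=260)
go(.4345,.079,.002,21.7)
E
```

```text
t: 31.45
eef_pos: [0.4334, 0.0788, 0.1385]
orientation: [-1.764, -2.597, 0.002]
ft_force: [-0.2, -0.2, -0.1]
opening: 0.472
grip_force: 0.0
t: 31.62
eef_pos: [0.4339, 0.0788, 0.139]
orientation: [-1.761, -2.6, 0.001]
ft_force: [-0.1, -0.3, 0.1]
opening: 0.469
grip_force: 0.0
coupon 2299 cen [434.9  79.4] size [29.  98.2] ang 21.8 z 28.5
press 12988 cen [435.   80.3] size [166.4 123.3] ang 21.7 z 11.9
shift mm [-1.000e-01  6.000e-01  1.372e+02] rows 5 per row [-0.      0.0001  0.0274] yaw now 21.77 tilt 0.06
turn wz rad 0.0012
```

```bash
python3 -m inch '[[[-0.0005,0.001,0.02],[0,0,0],-0.06],[[0,0,0.028],[0,0,0],-0.06],[[0,0,0.028],[0,0,0],-0.06],[[0,0,0.024],[0,0,0],-0.06],[[0,0,0.015],[0,0,0],-0.06],[[0,0,0.01],[0,0,0],-0.06],[[0,0,0.008],[0,0,0],-0.06],[[0,0,0.004],[0,0,0],-0.06],[[0,0,0],[0,0,0],-0.06],[[0,0,0],[0,0,0],-0.06]]'
```

```text
t: 32.5
eef_pos: [0.4358, 0.0788, 0.0029]
orientation: [1.763, 2.6, 0.001]
ft_force: [0.6, 0.0, 0.6]
opening: 0.471
grip_force: 0.0
```

```bash
python3 -m inch '[[[0,0,0],[0,0,0],-0.2],[[0,0,0],[0,0,0],-0.3],[[0,0,0],[0,0,0],-0.4],[[0,0,0],[0,0,0],-1],[[0,0,0],[0,0,0],-1],[[0,0,0],[0,0,0],-1],[[0,0,0],[0,0,0],-1]]'
```

```text
t: 33.08
eef_pos: [0.4359, 0.0788, 0.0031]
orientation: [1.763, 2.599, 0.001]
ft_force: [-1.4, 0.1, 6.7]
opening: 0.316
grip_force: 30.0
```

```bash
python3 -m inch '[[[0,0,-0.002],[0,0,0],-1],[[0,0,-0.004],[0,0,0],-1],[[0,0,-0.008],[0,0,0],-1],[[0,0,-0.015],[0,0,0],-1],[[0,0,-0.025],[0,0,0],-1],[[0,0,-0.025],[0,0,0],-1],[[0,0,-0.016],[0,0,0],-1],[[0,0,0],[0,0,0],-1],[[0,0,0],[0,0,0],-1]]'
python3 - <<'E'
from m import *
grab('wrist')
im,w=cloud('wrist'); o=robot.get_obs(); e=o['eef_pos']; R=Rn.from_rotvec(o['orientation']).as_matrix()
H,S,V=cv2.split(cv2.cvtColor(im,cv2.COLOR_RGB2HSV)); m=((H<12)|(H>170))&(S>70)&(abs(w[...,2]-e[2]-.026)<.02)&(np.hypot(w[...,0]-e[0],w[...,1]-e[1])<.07); m[275:]=0
P=(w[m]-e)@R; c=P.mean(0); n=np.linalg.svd(P-c,full_matrices=False)[2][2]; print(m.sum(),'c',c,'n',np.round(n,3),np.percentile(P[:,0],[.5,99.5]),np.percentile(P[:,1],[1,99]))
go(.4675,-.2877,.098,-17.0)
E
```

```text
t: 33.83
eef_pos: [0.4359, 0.0788, 0.0985]
orientation: [1.762, 2.598, 0.002]
ft_force: [-0.2, 1.0, -0.7]
opening: 0.316
grip_force: 30.0
4324 c [ 0.02257959  0.00073527 -0.02630681] n [ 0.007  0.003 -1.   ] [-0.00755284  0.05066322] [-0.01310269  0.0160725 ]
shift mm [-352.4 -105.5   -0.5] rows 13 per row [-0.0271 -0.0081 -0.    ] yaw now 21.71 tilt 0.01
turn wz rad 0.6756
```

The coupon is held level and centred. Moving to the saddle.

```bash
python3 -m inch '[[[-0.0136,-0.0041,0],[0,0,0],-1],[[-0.0271,-0.0081,0],[0,0,0],-1],[[-0.0271,-0.0081,0],[0,0,0],-1],[[-0.0271,-0.0081,0],[0,0,0],-1],[[-0.0271,-0.0081,0],[0,0,0],-1],[[-0.0271,-0.0081,0],[0,0,0],-1],[[-0.0271,-0.0081,0],[0,0,0],-1],[[-0.0271,-0.0081,0],[0,0,0],-1],[[-0.0271,-0.0081,0],[0,0,0],-1],[[-0.0271,-0.0081,0],[0,0,0],-1],[[-0.0271,-0.0081,0],[0,0,0],-1],[[-0.0271,-0.0081,0],[0,0,0],-1],[[-0.0271,-0.0081,0],[0,0,0],-1],[[-0.0136,-0.0041,0],[0,0,0],-1],[[0,0,0],[0,0,0],-1]]'
python3 -m inch '[[[0,0,0],[0,0,0.09],-1],[[0,0,0],[0,0,0.1],-1],[[0,0,0],[0,0,0.1],-1],[[0,0,0],[0,0,0.1],-1],[[0,0,0],[0,0,0.1],-1],[[0,0,0],[0,0,0.1],-1],[[0,0,0],[0,0,0.0856],-1],[[0,0,0],[0,0,0],-1],[[0,0,0],[0,0,0],-1]]'
python3 -c "
from h import *
go(.4675,-.2877,-.001,-17.0)"
```

```text
t: 35.13
eef_pos: [0.4674, -0.29, 0.0961]
orientation: [-1.766, -2.596, 0.0]
ft_force: [0.1, -0.4, -0.8]
opening: 0.318
grip_force: 30.0
t: 35.88
eef_pos: [0.4675, -0.2862, 0.097]
orientation: [-2.521, -1.872, 0.0]
ft_force: [-0.3, 0.3, 0.1]
opening: 0.325
grip_force: 30.0
shift mm [-1.5  0.6 98. ] rows 4 per row [-0.0004  0.0001  0.0245] yaw now -16.81 tilt 0.11
turn wz rad 0.0033
```

```bash
python3 -m inch '[[[-0.0007,0.0005,0.012],[0,0,0],-1],[[0,0,0.022],[0,0,0],-1],[[0,0,0.022],[0,0,0],-1],[[0,0,0.016],[0,0,0],-1],[[0,0,0.01],[0,0,0],-1],[[0,0,0.006],[0,0,0],-1],[[0,0,0.004],[0,0,0],-1],[[0,0,0.003],[0,0,0],-1],[[0,0,0],[0,0,0],-1],[[0,0,0],[0,0,0],-1]]'
```

```text
t: 36.72
eef_pos: [0.4685, -0.2887, 0.0032]
orientation: [2.524, 1.868, 0.001]
ft_force: [0.2, -0.9, -1.3]
opening: 0.315
grip_force: 30.0
```

```bash
python3 -m inch '[[[0,0,0.001],[0,0,0],-1],[[0,0,0.001],[0,0,0],-1],[[0,0,0.001],[0,0,0],-1],[[0,0,0.001],[0,0,0],-1],[[0,0,0],[0,0,0],-1],[[0,0,0],[0,0,0],-1]]'
```

```text
t: 37.22
eef_pos: [0.4683, -0.2886, -0.0009]
orientation: [2.525, 1.868, 0.0]
ft_force: [-2.4, 1.0, 5.8]
opening: 0.319
grip_force: 30.0
```

Contact (5.8 N). Release gently, open a little, rise and check everything.

```bash
python3 -m inch '[[[0,0,-0.0005],[0,0,0],-0.34],[[0,0,0],[0,0,0],-0.3],[[0,0,0],[0,0,0],-0.2],[[0,0,0],[0,0,0],0],[[0,0,0],[0,0,0],0],[[0,0,-0.01],[0,0,0],0],[[0,0,-0.02],[0,0,0],0],[[0,0,-0.025],[0,0,0],0],[[0,0,-0.025],[0,0,0],0],[[0,0,-0.03],[0,0,0],0],[[0,0,-0.03],[0,0,0],0],[[0,0,-0.03],[0,0,0],0],[[0,0,0],[0,0,0],0],[[0,0,0],[0,0,0],0]]'
python3 - <<'E'
from m import *
grab('wrist','fin_w'); grab('top'); grab('scene','fin_s')
rect('coupon',lambda H,S,V,z:((H<9)|(H>170))&(S>70)&(z>.021)&(z<.03),.024,x=.4675,y=-.2877,r=.08,lim=260)
rect('frame',lambda H,S,V,z:(H>105)&(H<130)&(S>110),.026,x=.4457,y=.322,r=.1,src='top')
rect('slab',lambda H,S,V,z:(z>.035)&(z<.05)&(S<60),.042,x=.6226,y=-.1676,r=.05,src='top')
rect('weight',lambda H,S,V,z:(z>.05)&(z<.07)&(S>60),.062,x=.613,y=.225,r=.04,src='top')
a=np.load('last_wrist.npz')['im'];b=np.load('last_scene.npz')['im']
cv2.imwrite('pics/fin.png',np.hstack([cv2.resize(a[60:300,160:480],(400,300)),cv2.resize(b,(400,250),interpolation=cv2.INTER_AREA)[:250] if 0 else cv2.resize(b,(400,300))])[:,:,::-1])
E
```

```text
t: 38.38
eef_pos: [0.4689, -0.2891, 0.1715]
orientation: [2.522, 1.866, 0.002]
ft_force: [0.1, -0.1, -0.2]
opening: 0.503
grip_force: 0.0
coupon 1907 cen [ 469.2 -286.7] size [98.4 29.6] ang 73.6 z 24.4
frame 1120 cen [446.3 320.8] size [ 57.2 145.4] ang 69.6 z 25.2
slab 428 cen [ 621.5 -166.3] size [43.6 60.4] ang 84.0 z 41.3
weight 94 cen [612.1 223.6] size [24.7 22.3] ang 88.2 z 61.4
```

View pics/fin.png

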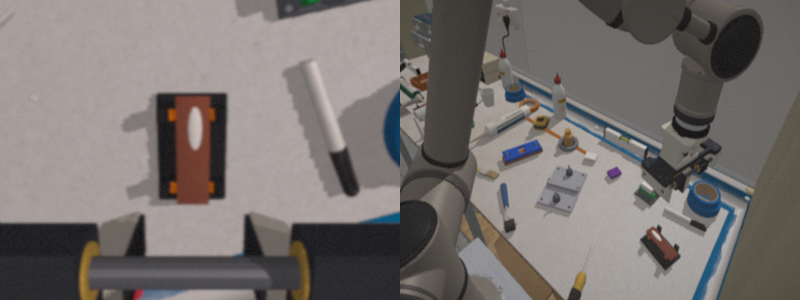

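The coupon lies in both saddles between the ears, sealant up, at crop pixel (192,150). The weight, block and frame are all in place too, so I'm handing in.

```bash
python3 -c "
from plant import robot
print(robot.sign_off())"
```

```text
the job is handed in; nothing more can be done
None
```

I put all four pieces on their places in order (weight, block, frame, coupon), each within about 2 mm in my last measurements, and handed the job in at about 38 s of the 128 s; the hand-in returned no verdict.

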